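Square a model wall panel in the gluing jig

ROBOT

A 6-joint arm with a two-finger parallel gripper is mounted at the origin on the work surface. World frame = base frame: x ahead of the robot, y to its left, z up, the work surface at z = 0. Lengths are in m, angles in rad, forces in N, time in s.
With the tool pointing down it reaches from about 0.375 to 0.9 m from the base axis. Payload 3.1 kg.
Tool frame: the origin (TCP) lies on the centre line of the jaws, within the pads' length; the fingertips stand robot.finger_overhang ahead of it and the grasp point (between the pads) lies 2 mm behind it (robot.finger_overhang is the distance from the TCP to the fingertips, in m); z points along the fingers, y is the direction in which the jaws open and shut (so a half turn about z gives the same grasp; the last joint's range is limited). The gripper opens to 87 mm and grips with 3 to 60 N. Pads are 19 mm wide; open, the fingers measure 117 mm over their backs; the gripper's body (75 mm by 190 mm) begins 51 mm behind the grasp point.
Start: joints at [1.103, 0.527, 1.433, -0, 1.181, -0.178], TCP at [0.179, 0.599, 0.211] pointing down, gripper open.
Joint ranges: [-3.08, 3.08], [-0.75, 2.2], [0.22, 2.44], [-1.43, 4.57], [0, 2.65], [-2.85, 2.85]. Speed limits (rad/s): [2.79, 2.79, 3.14, 3.14, 3.14, 3.14].

INTERFACE

Orientations are given as a unit quaternion [x, y, z, w].
In Python, from rig import robot gives the robot as it stands. The module is installed in compiled form; this text tells all that it offers.
- The arm moves only by the tool step_arm, never from a script. Its arguments are lists of equal length, an entry for each row: "slide": the shift along the tool's x, y, z in mm, a list of three; "twist": the turn about the tool's z in degrees. A call has 1 to 20 rows; each row shifts and turns the commanded pose from where the row before left it, along the tool's axes as they then stand; what a row does not reach is not made up. A row lasts 1/12 s, in which the tool goes at most 41.7 mm and 7.16 degrees, less where a joint would pass 70% of its speed; a pose out of reach is approached as far as the arm can. A call is refused whole if a number of a shift passes 41.7 or a number of a turn 7.16, either way. A call with a gripper value outside its range is refused whole. "jaw" is the finger opening in mm, from 0 to 87, set as the call begins (left out, the last holds). The fingers move at their own pace and stop on an object; "force" is the grip in N (left out, the last holds). Time passes only in rows, so rows that do not move let the fingers close. It gives the time, the measured TCP pose, the force and the opening at its end, in the units of the state.
- robot.get_obs(): the state, without advancing time (a new reading comes with each control period).
- robot.camera(name): name is "side" or "top" or "wrist"; returns a dict with "color" (384x512x3 uint8, blue, green, red), "depth" (384x512 float32, m along the optical axis (not along the pixel's ray), 0 where there is no reading), "camera_matrix" (3x3 intrinsics, pixels), "origin" and "orientation" of the camera in the world. Camera axes: x right, y down, z forward; pixel columns grow to the right and rows downward; lengths in m; the calibration is good to about 2 mm. A picture is of the moment at which its call begins.
- robot.hand_in(): hands the job in, once; it reports no verdict.
The state is a dict: "time": time; "q": joint angles; "joint_velocities": joint speeds; "joint_torque": joint torques, N m; "position": TCP position; "tool_rot": TCP orientation; "ft_force": force on the tool from outside, world axes, zero at the start; "moment": the same for the moment, N m; "grip_width": finger opening in m.
Only numpy, scipy, OpenCV 4.12 (cv2) and the standard library are available. Lean on these libraries where they do the work, as an engineer would, in place of code of your own. Each camera call takes 0.05 s, during which the arm holds its last target.

TASK

Square up the painted wall panel in the gluing jig: take the square-handled burnisher from the tool stand and with its tip gently nudge the panel, first its long edge against the far fence, then along that fence against the left one, each time until you feel it firmly home but without pushing hard, and without touching the panel with the gripper, for it marks easily. When it lies flush against both fences, put the burnisher back in its hole in the stand and set the steel bar weight gently on the middle of the panel to hold it there. Leave the scriber, the paint jar and the sanding block where they are.

Things in the scene. Friction and masses are not known exactly. Their poses are not given: they have to be found in the camera images.
- jig: right-angle gluing jig, fixed to the bench: dark steel plate 240 (x) x 290 (y) x 6 mm thick with two plain aluminium fences on it, the other two sides open. Origin: centre of the plate's underside, on the bench. Its x axis points square to the far fence, its y axis square to the left fence
- far_fence: the fence along the jig's +x edge: bar 12 mm wide that rises 12 mm above the plate (18 mm above the bench); its inner face is at x = 108 mm in the jig's frame. Origin: under the bar's middle
- left_fence: the fence along the jig's +y edge: bar 12 mm wide that rises 12 mm above the plate; its inner face is at y = 133 mm in the jig's frame. Origin: under the bar's middle
- jig_corner (a point): where the inner faces of the two fences meet, on the plate's top, 6 mm above the bench; at (108, 133, 6) mm in the jig's frame, same axes. The fences stop 8 mm short of it as corner relief
- panel_center (a point): centre of the painted white wall panel of a model building: rigid, 100 (x) x 140 (y) x 6 mm, three window openings, 50 to 105 g, lying loose on the jig's plate (top 12 mm above the bench), clear of both fences, turned up to 0.3 rad. It slides easily (under 0.5 N); 7 to 12 N against a fence beds it home, over 15 N marks it. Touching by one corner it can jam askew: push nearer the end that lags
- panel_corner (a point): the panel's (+x, +y) corner, on its underside, at (50, 70, -3) mm from the panel's centre in the panel's axes; belongs at jig_corner, the panel's +x long edge along the far fence, its +y short edge along the left fence
- stand: wooden tool stand, fixed to the bench: block 170 (x) x 64 (y) x 40 mm high with two round upright holes 18 mm across and 35 mm deep at x = -45 and +45 mm. Origin: centre of its underside. Either tool may stand in either hole
- stand_hole0 (a point): mouth of the hole at x = -45 mm, on the stand's top, 40 mm above the bench
- stand_hole1 (a point): mouth of the hole at x = +45 mm, on the stand's top, 40 mm above the bench
- burnisher_handle (a point): middle of the burnisher's handle: pale wood, square, 24 x 24 mm, 64 mm long, black rubber grip sleeve round its lower half, 6 mm domed end on top; 100 mm overall with its tip, 70 g, z up along the handle, flats along the stand's x and y. It stands upright in a hole, the handle's foot resting on the stand's top, so this point is 72 mm above the bench
- burnisher_tip (a point): end of the burnisher's tip, 62 mm below the handle's middle: the tip is a white round nylon rod, 10 mm across, 30 mm long, flat at the end. In the stand it hangs in the hole with 4 mm play all round, its end 10 mm above the bench
- scriber_handle (a point): middle of the scriber's handle, the other tool in the stand: dark wood, round, 25 mm across, 66 mm long, with a needle below. Leave it
- weight_center (a point): centre of the bar weight: plain steel with a grey felt sole, 80 (x) x 32 (y) x 36 mm high, 0.6 kg, lying on the bench; place it the same way up, turned as you like
- paint_jar: paint jar, 42 mm across, 60 mm high, black cap; origin under its centre. Leave it
- sanding_block: cork sanding block, 70 x 45 x 27 mm; origin under its centre. Leave it
Mind the look-alikes: they are no part of the job. Of the things like the part that bears weight_center, leave any that is yellow; of the rest the larger one is meant. Leave any orange look-alike of the part that bears burnisher_handle alone.

How it is judged:
By the outcome, as a careful person would: the job done as asked, in the order asked, and still so for the second after the job is handed in, with the robot touching nothing.
It also fails if it takes over 72 s, if anything falls off the work surface, if the arm or the gripper's body presses on something with over 40 N, if the wrist force passes 120 N, or if a joint passes its speed limit or range.

## Working session

There is one attempt and no reset: what is moved stays moved. The work goes in short steps, Python scripts to look and compute and a tool call to move; the robot and the scene stay as the last step left them, time stands still between calls to the robot, and variables do not carry over. Pictures are saved under pics/ and viewed, and the job is handed in when it is done.

Besides the shell and the picture viewer there is one more tool, called after "Request:" as a command line: name --pt "numbers of a row" for each row, then --argument value for the rest. step_arm: Moves the arm, as the interface text tells. Its arguments: {"type":"object","properties":{"slide":{"type":"array","items":{"type":"array","items":{"type":"number"}}},"twist":{"type":"array","items":{"type":"number"}},"jaw":{"type":"number"},"force":{"type":"number"}},"required":["slide","twist"]}

```bash
mkdir -p pics
cat > h.py <<'E'
from rig import robot
import numpy as np, cv2
from scipy.spatial.transform import Rotation as R
def cam(n):
    c=robot.camera(n); return c
def pts(c):
    K=np.array(c["camera_matrix"]);d=c["depth"];v,u=np.mgrid[0:384,0:512]
    p=np.stack([(u-K[0,2])/K[0,0]*d,(v-K[1,2])/K[1,1]*d,d],-1)
    o=np.array(c["orientation"]); M=R.from_quat(o).as_matrix() if o.size==4 else o
    w=p@M.T+np.array(c["origin"]); w[d<=0]=np.nan
    return w
E
python3 - <<'E'
from h import *
import pickle
D={}
for n in("top","side","wrist"):
    c=cam(n);D[n]=c;cv2.imwrite(f"pics/{n}0.png",c["color"]);print(n,c["origin"],c["orientation"],c["camera_matrix"])
pickle.dump(D,open("D0.pkl","wb"))
print(robot.get_obs(),robot.finger_overhang)
E
```

```text
top [0.42571171 0.02179632 1.15808124] [ 0.70807973 -0.70491328  0.03863219 -0.01509712] [[433.00214244   0.         256.17929131]
 [  0.         433.00214244 187.20662329]
 [  0.           0.           1.        ]]
side [ 0.21791809 -0.69865252  0.63377785] [ 0.87547973 -0.18038552  0.09011958 -0.43917509] [[348.31303583   0.         253.81955296]
 [  0.         348.31303583 189.68657873]
 [  0.           0.           1.        ]]
wrist [0.10635013 0.62065238 0.38421422] [0.7940727  0.59201749 0.08141881 0.11106218] [[322.96572722   0.         255.4207884 ]
 [  0.         322.96572722 190.34567717]
 [  0.           0.           1.        ]]
{'time': 0.15, 'q': array([ 1.10249160e+00,  5.28238665e-01,  1.43359305e+00,  5.12740624e-05,
        1.18139635e+00, -1.78508140e-01]), 'joint_velocities': array([-9.87756582e-05, -2.31461850e-03, -3.07886621e-03,  2.13937882e-03,
       -1.24125160e-03, -2.00345219e-04]), 'joint_torque': array([ 9.49046553e-04, -4.40431273e+01, -1.76843423e+01,  6.33499422e-02,
        5.53298160e-02, -9.27546944e-05]), 'position': array([0.17830007, 0.59843561, 0.21030977]), 'tool_rot': array([ 1.44401391e-01,  9.89518857e-01, -7.67779425e-04, -2.82346027e-04]), 'ft_force': array([-0.02665005,  0.62154197, -0.21414793]), 'moment': array([0.03716549, 0.00015355, 0.01586156]), 'grip_width': 0.08719505502392283} 0.017
```

View pics/top0.png

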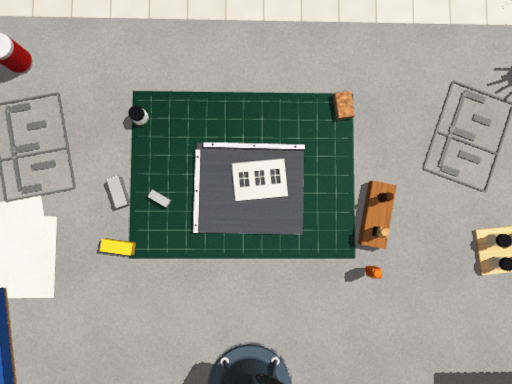

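View pics/side0.png

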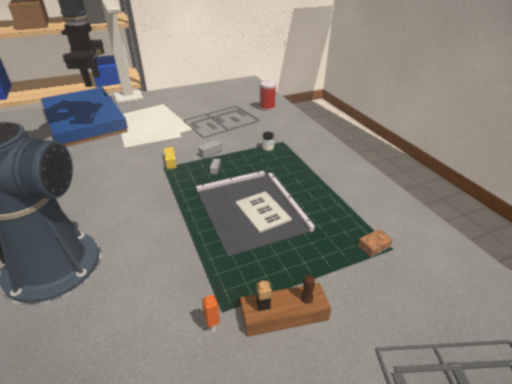

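View pics/wrist0.png

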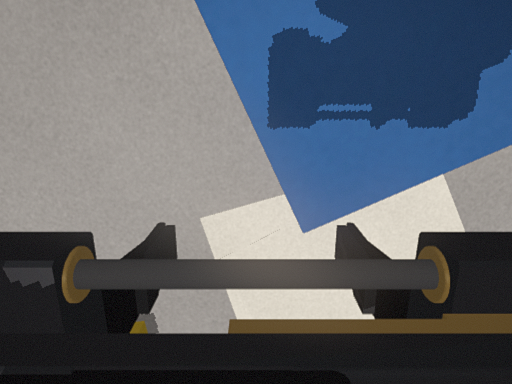

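Top view: burnisher candidates are the pale handle at (382,232), the dark scriber at (386,197) and the orange one at (374,272), so I choose the pale one. Weight candidates are the grey bar at (117,192), a small grey bar at (159,199) and the yellow bar at (117,247), so I choose the larger grey one. The jig corner is near (198,147) and the panel near (260,179).

```bash
cat > seg.py <<'E'
import pickle,sys
from h import *
def comp(m,w,h,name,mn=20):
    n,l,s,ce=cv2.connectedComponentsWithStats(m.astype(np.uint8))
    for i in range(1,n):
        if s[i,4]<mn: continue
        P=w[l==i]; r=cv2.minAreaRect((P[:,:2]*1000).astype(np.float32))
        print(name,"px",ce[i].round(1),"n",s[i,4],"rect",np.round(r[0],1),np.round(r[1],1),round(r[2],1),"z",np.round(np.nanpercentile(P[:,2],[5,50,95])*1000,1))
E
python3 - <<'E'
from seg import *
D=pickle.load(open("D0.pkl","rb"))
c=D["top"];w=pts(c);im=c["color"].astype(int)
z=w[...,2]
print("z bench",np.nanmedian(z[280:330,150:350]))
b,g,r=im[...,0],im[...,1],im[...,2]
v,u=np.mgrid[0:384,0:512]
roi=(v>80)&(v<300)&(u>90)&(u<410)
comp(roi&(z>0.020),w,0,"high")
comp(roi&(z>0.052),w,0,"vhigh",5)
comp(roi&(b>190)&(g>190)&(r>190),w,0,"white")
comp(roi&(z>0.0145)&(z<0.022)&(v<240)&(u<310)&(u>190),w,0,"fence")
comp(roi&(r>b+60),w,0,"red")
crops=[c["color"][165:285,340:420],c["color"][165:260,95:175]]
cv2.imwrite("pics/c0.png",np.hstack([cv2.resize(q,(400,500),interpolation=cv2.INTER_CUBIC) for q in crops]))
E
```

```text
z bench -0.0005771788260597877
high px [344.6 104.2] n 439 rect [ 737.  -252.8] [70.  46.4] 7.8 z [22.3 26.3 30. ]
high px [137.8 114.7] n 261 rect [698.2 292.2] [37.8 38.6] 1.1 z [24.5 57.3 61.9]
high px [117.3 191.7] n 429 rect [498.  343.6] [80.5 32.3] 19.5 z [25.3 35.  38.6]
high px [378.  214.5] n 1714 rect [ 441.7 -336. ] [ 67. 170.] 79.0 z [ 32.2  39.9 103.1]
high px [159.  198.3] n 184 rect [481.8 237.3] [55.1 22.4] 60.6 z [21.5 24.5 27.9]
high px [116.6 246.9] n 425 rect [356.5 340.9] [80.1 32.2] 81.9 z [28.1 35.  38.5]
high px [373.4 271.9] n 178 rect [ 297.2 -310.1] [24.5 25.5] 1.3 z [ 39.6  90.8 100.6]
vhigh px [135.9 112.8] n 177 rect [699.1 293. ] [36.3 36.7] 2.3 z [54.7 58.5 62.5]
vhigh px [386.7 196.9] n 101 rect [ 485.5 -342.9] [21.2 19.8] 19.5 z [ 54.4  97.6 103.8]
vhigh px [381.  231.8] n 151 rect [ 397.6 -326.3] [25.7 24.3] 79.2 z [ 62.3 103.1 111.7]
vhigh px [374.4 272.3] n 152 rect [ 297.2 -310. ] [24.5 25.5] 0.5 z [ 58.5  93.  100.9]
white px [254.3 145.4] n 406 rect [627.5 -10.4] [266.8  11. ] 88.0 z [13.7 17.4 20.9]
white px [196.5 191.2] n 339 rect [502.8 140.9] [ 10.9 216.4] 88.6 z [14.  17.1 20.6]
white px [259.7 180. ] n 1491 rect [534.7 -25.2] [100.7 138.3] 6.2 z [ 7.6 11.5 14.8]
white px [116.2 191. ] n 323 rect [499.7 344.9] [76.5 28.5] 18.7 z [31.2 35.3 38.7]
white px [158.7 197.9] n 147 rect [nan nan] [0. 0.] 0.0 z [21.4 24.4 27.9]
fence px [253.9 145.6] n 411 rect [623.8 -10.5] [267.1  12.8] 89.2 z [14.9 17.6 20.6]
fence px [196.6 191. ] n 345 rect [502.7 140.9] [ 12.5 216.6] 89.0 z [15.  17.2 20.4]
red px [344.4 103.9] n 430 rect [ 740.9 -251.8] [77.7 45.1] 8.3 z [22.4 26.4 30. ]
red px [378.7 214.6] n 1409 rect [nan nan] [0. 0.] 0.0 z [ 35.9  39.8 104. ]
red px [117.1 246.6] n 486 rect [354.4 347.8] [92.  34.1] 80.3 z [ 2.7 34.5 38.4]
red px [373.4 271.7] n 176 rect [ 297.5 -322.1] [24.5 49.5] 1.6 z [ 38.3  90.8 100.6]
```

View pics/c0.png

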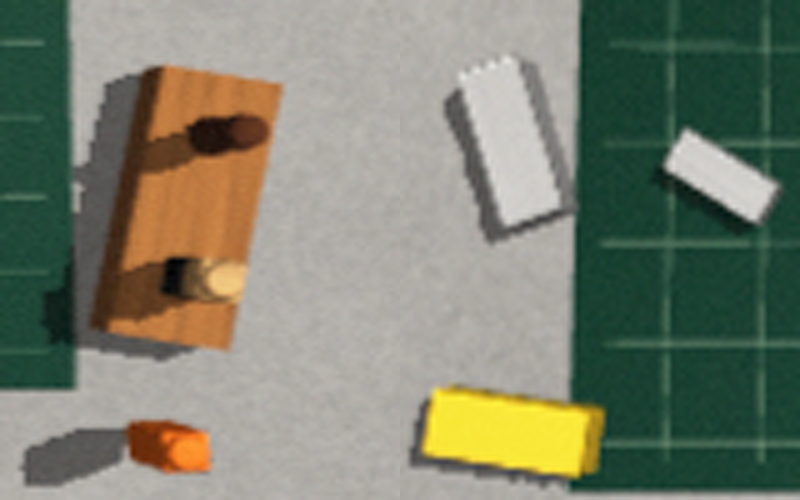

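```bash
cat > plan.py <<'E'
import sys
from h import *
# usage: plan.py x y z(mm) psi(deg, world angle of tool y)   'twist first then slide'
def state():
    o=robot.get_obs();M=R.from_quat(o["tool_rot"]).as_matrix()
    psi=np.degrees(np.arctan2(M[1,1],M[0,1])); return o,M,psi
def go(x,y,z,psi=None,step=40):
    o,M,p=state()
    p2=p if psi is None else psi
    tw=-( (p2-p+180)%360-180 )
    a=np.radians(p2); X=np.array([-np.sin(a),np.cos(a),0]);Y=np.array([np.cos(a),np.sin(a),0])
    d=np.array([x,y,z])-o["position"]*1000
    s=np.array([d@X,d@Y,-d[2]]); n=max(1,int(np.ceil(np.linalg.norm(s)/step)))
    print("psi",round(p,1),"pos",(o["position"]*1000).round(1),"twist",round(tw,2),"slide tot",s.round(1),"n",n,"each",(s/n).round(2),"F",o["ft_force"].round(2),"tilt",(M[:2,2]).round(4),"t",round(o["time"],2))
if __name__=="__main__":
    a=[float(v) for v in sys.argv[1:]]; go(*a[:3],*(a[3:4]))
E
python3 plan.py 450 150 210 79
python3 - <<'E'
from seg import *
D=pickle.load(open("D0.pkl","rb"))
c=D["top"];w=pts(c)*1000
# burnisher top & scriber & stand fit
z=w[...,2];v,u=np.mgrid[0:384,0:512];
b=(v>170)&(v<255)&(u>355)&(u<400)
for lo,hi in((34,46),(95,120)):
    m=b&(z>lo)&(z<hi);n,l,s,ce=cv2.connectedComponentsWithStats(m.astype(np.uint8))
    for i in range(1,n):
        if s[i,4]>8: P=w[l==i];print(lo,ce[i].round(1),s[i,4],cv2.minAreaRect(P[:,:2].astype(np.float32)),P.mean(0))
E
```

```text
psi 73.4 pos [178.3 598.4 210.3] twist -5.61 slide tot [-3.523e+02 -3.884e+02  3.000e-01] n 14 each [-2.516e+01 -2.774e+01  2.000e-02] F [-0.03  0.62 -0.21] tilt [-0.0008 -0.0014] t 0.15
34 [377.9 214.3] 1327 ((441.7270812988281, -335.9517517089844), (66.96942138671875, 169.9888916015625), 79.00982666015625) [ 442.32037057 -332.82954305   39.6270901 ]
95 [389.3 196.3] 57 ((485.2726135253906, -342.83526611328125), (19.91139793395996, 17.56536865234375), 89.63875579833984) [ 485.59735199 -342.47790327  100.97478656]
95 [383.4 232. ] 102 ((397.7257385253906, -326.5523986816406), (24.843690872192383, 23.78830337524414), 77.93685150146484) [ 398.01526157 -324.45631528  106.02642394]
```

Request:
step_arm --pt "0 0 0" --pt "-25.2 -27.7 0" --pt "-25.2 -27.7 0" --pt "-25.2 -27.7 0" --pt "-25.2 -27.7 0" --pt "-25.2 -27.7 0" --pt "-25.2 -27.7 0" --pt "-25.2 -27.7 0" --pt "-25.2 -27.7 0" --pt "-25.2 -27.7 0" --pt "-25.2 -27.7 0" --pt "-25.2 -27.7 0" --pt "-25.2 -27.7 0" --pt "-25.2 -27.7 0" --pt "-25.2 -27.7 0" --twist '[-5.6,0,0,0,0,0,0,0,0,0,0,0,0,0,0]' --jaw 60

```text
time: 1.4
position: [0.4514, 0.1492, 0.211]
tool_rot: [0.096, 0.995, 0.0, -0.0]
ft_force: [0.4, 0.8, -0.6]
grip_width: 0.06
```

```bash
python3 plan.py 397.7 -326.4 200 79
```

```text
psi 79.0 pos [451.4 149.2 211. ] twist -0.02 slide tot [ -38.1 -477.1   11. ] n 12 each [ -3.17 -39.76   0.92] F [ 0.44  0.83 -0.63] tilt [-0.0001  0.0001] t 1.4
```

Request:
step_arm --pt "-3.2 -39.8 1" --pt "-3.2 -39.8 1" --pt "-3.2 -39.8 1" --pt "-3.2 -39.8 1" --pt "-3.2 -39.8 1" --pt "-3.2 -39.8 1" --pt "-3.2 -39.8 1" --pt "-3.2 -39.8 1" --pt "-3.2 -39.8 1" --pt "-3.2 -39.8 1" --pt "-3.2 -39.8 1" --pt "-3.2 -39.8 1" --pt "0 0 0" --twist '[0,0,0,0,0,0,0,0,0,0,0,0,0]'

```text
time: 2.48
position: [0.3977, -0.3339, 0.1993]
tool_rot: [0.099, 0.995, -0.004, 0.002]
ft_force: [0.1, -0.4, 0.8]
grip_width: 0.06
```

```bash
python3 plan.py 397.7 -326.4 66 79
python3 - <<'E'
from h import *
for n in("wrist","top"):
  c=cam(n);cv2.imwrite(f"pics/{n}1.png",c["color"])
c=cam("wrist")
E
```

```text
psi 78.7 pos [ 397.7 -333.9  199.3] twist -0.32 slide tot [  1.4   7.4 133.3] n 4 each [ 0.36  1.85 33.32] F [ 0.09 -0.36  0.77] tilt [ 0.0028 -0.0074] t 2.48
```

View pics/wrist1.png

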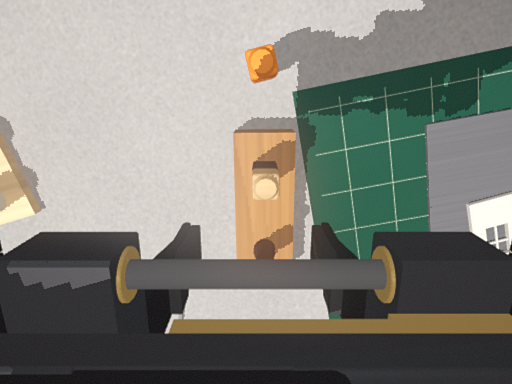

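The wrist view shows the pale burnisher at (265,183), square to the jaws, the scriber at (265,250), and the orange one apart at (262,63).

```bash
python3 plan.py 397.7 -326.4 66 79
```

```text
psi 78.9 pos [ 396.7 -324.9  198.5] twist -0.09 slide tot [ -1.2  -1.3 132.5] n 4 each [-0.31 -0.33 33.13] F [-0.31  0.3   0.29] tilt [-0.001   0.0019] t 2.63
```

Request:
step_arm --pt "-1 -1 10" --pt "0 0 25" --pt "0 0 30" --pt "0 0 30" --pt "0 0 22" --pt "0 0 12" --pt "0 0 3" --pt "0 0 0" --pt "0 0 0" --twist '[0,0,0,0,0,0,0,0,0]'

```text
time: 3.38
position: [0.3986, -0.3257, 0.0674]
tool_rot: [0.095, 0.995, -0.0, 0.0]
ft_force: [1.1, 0.6, 0.1]
grip_width: 0.0602
```

```bash
python3 plan.py 397.7 -326.4 66 79
```

```text
psi 79.1 pos [ 398.6 -325.7   67.4] twist 0.08 slide tot [ 0.8 -0.9  1.4] n 1 each [ 0.79 -0.88  1.35] F [1.14 0.63 0.15] tilt [ 0.0002 -0.0002] t 3.38
```

Request:
step_arm --pt "0 0 0" --pt "0 0 0" --pt "0 0 0" --pt "0 0 0" --pt "0 0 0" --pt "0 0 0" --pt "0 0 0" --pt "0 0 0" --twist '[0,0,0,0,0,0,0,0]' --jaw 10 --force 45

```text
time: 4.05
position: [0.3982, -0.3265, 0.0672]
tool_rot: [0.096, 0.995, -0.0, 0.0]
ft_force: [0.1, 0.8, 2.8]
grip_width: 0.0234
```

```bash
python3 plan.py 397.7 -326.4 66 79
```

```text
psi 79.0 pos [ 398.2 -326.5   67.2] twist -0.01 slide tot [0.5 0.  1.2] n 1 each [0.5  0.01 1.19] F [0.09 0.83 2.77] tilt [ 0.0001 -0.0001] t 4.05
```

Request:
step_arm --pt "0 0 -5" --pt "0 0 -20" --pt "0 0 -30" --pt "0 0 -20" --pt "0 0 -5" --pt "-1 20 0" --pt "-1 35 0" --pt "-1 38 0" --pt "-1 38 0" --pt "-1 38 0" --pt "-1 38 0" --pt "-1 38 0" --pt "-1 38 0" --pt "-1 25 0" --pt "0 10 0" --pt "0 0 0" --twist '[0,0,0,0,0,0,0,0,0,0,0,0,0,0,0,0]'

```text
time: 5.38
position: [0.4672, -0.0139, 0.1465]
tool_rot: [0.094, 0.996, 0.0, -0.001]
ft_force: [-0.4, -0.1, -1.0]
grip_width: 0.0235
```

Request:
step_arm --pt "0 0 0" --pt "0 0 0" --pt "0 0 0" --pt "0 0 0" --pt "0 0 0" --pt "0 0 0" --pt "0 0 0" --pt "0 0 0" --pt "0 0 0" --pt "0 0 0" --pt "0 0 0" --pt "0 0 0" --pt "0 0 0" --twist '[7.1,7.1,7.1,7.1,7.1,7.1,7.1,7.1,7.1,7.1,7.1,0.9,0]'

```text
time: 6.47
position: [0.4675, -0.0173, 0.1468]
tool_rot: [0.707, 0.707, -0.0, -0.0]
ft_force: [0.5, -0.4, -0.6]
grip_width: 0.0237
```

```bash
python3 plan.py 468 -16 66 0
cat > fit.py <<'E'
from seg import *
def edges(c,pr=True):
    w=pts(c)*1000;im=c["color"].astype(int);mn=im.min(2)
    v,u=np.mgrid[0:384,0:512]
    roi=(v>130)&(v<245)&(u>185)&(u<312)
    return w,mn,roi
E
python3 - <<'E'
from h import *
for n in("wrist","side","top"):
  c=cam(n);cv2.imwrite(f"pics/{n}2.png",c["color"])
E
```

```text
psi 0.0 pos [467.5 -17.3 146.8] twist 0.03 slide tot [ 1.3  0.5 80.8] n 3 each [ 0.44  0.18 26.93] F [ 0.54 -0.38 -0.57] tilt [-0.0006 -0.0003] t 6.47
```

View pics/wrist2.png

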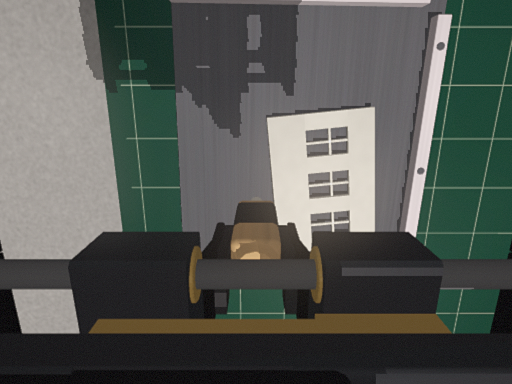

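View pics/side2.png

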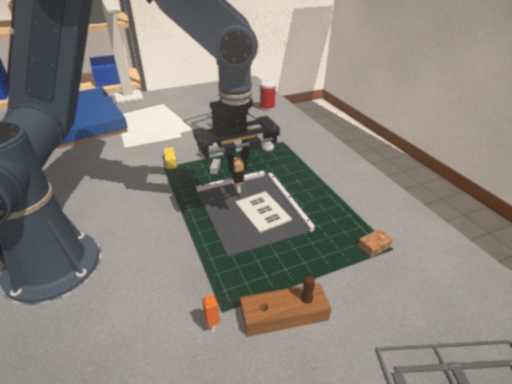

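The wrist view (up = +y, right = +x) shows the panel corners near (268,117) and (374,105), the far fence along (440,20)-(405,240), the left fence at the top edge and the burnisher held upright at (255,235). The side view shows the stand hole empty and the scriber in place.

```bash
cat > meas.py <<'E'
from h import *
import sys
def line(P):  # fit
    l=cv2.fitLine(P.astype(np.float32),cv2.DIST_HUBER,0,.01,.01).ravel(); return l
def measure(c,name):
    w=pts(c)*1000; im=c["color"].astype(int); mn=im.min(2);z=w[...,2]
    inb=(w[...,0]>370)&(w[...,0]<660)&(w[...,1]>-170)&(w[...,1]<170)
    wh=inb&(mn>150)&(z<30)&(z>2)
    n,l,s,ce=cv2.connectedComponentsWithStats(wh.astype(np.uint8))
    for i in range(1,n):
        if s[i,4]<150: continue
        P=w[l==i]; P=P[np.isfinite(P[:,0])]
        r=cv2.minAreaRect(P[:,:2].astype(np.float32))
        print(name,"px",ce[i].round(0),s[i,4],"c",np.round(r[0],1),"sz",np.round(r[1],1),"ang",round(r[2],2),"z",np.median(P[:,2]).round(1))
if __name__=="__main__":
    for n in sys.argv[1:]: measure(cam(n),n)
E
python3 meas.py wrist top
```

```text
wrist px [372.   1.] 460 c [558.7 137.3] sz [  3.5 107.3] ang 89.06 z 18.2
wrist px [427. 122.] 2664 c [625.2  25.6] sz [201.6  13.3] ang 89.2 z 18.3
wrist px [323. 170.] 9839 c [535.4 -22.8] sz [102.7 138.4] ang 5.82 z 12.3
top px [254. 145.] 439 c [626.   -8.7] sz [270.8  16.1] ang 89.0 z 17.3
top px [197. 170.] 189 c [559.8 141. ] sz [ 14.6 111.3] ang 88.52 z 17.1
```

Request:
step_arm --pt "1 0 10" --pt "0 0 25" --pt "0 0 25" --pt "0 0 14" --pt "0 0 5" --pt "0 0 2" --pt "0 0 0" --pt "0 0 0" --twist '[0,0,0,0,0,0,0,0]'

```text
time: 7.38
position: [0.4684, -0.0151, 0.0667]
tool_rot: [0.707, 0.707, 0.0, 0.001]
ft_force: [0.5, -0.6, -0.9]
grip_width: 0.0237
```

```bash
python3 plan.py 478 -16 66 0;python3 meas.py wrist
python3 - <<'E'
from h import *
c=cam("wrist");cv2.imwrite("pics/wrist3.png",c["color"])
c=cam("side");cv2.imwrite("pics/side3.png",cv2.resize(c["color"][140:290,160:360],(800,600),interpolation=cv2.INTER_CUBIC))
E
```

```text
psi 0.0 pos [468.4 -15.1  66.7] twist 0.02 slide tot [-0.9  9.6  0.7] n 1 each [-0.88  9.57  0.75] F [ 0.54 -0.57 -0.95] tilt [ 0.0016 -0.0005] t 7.38
wrist px [485. 134.] 3970 c [625.3  30.9] sz [175.9  13.7] ang 88.92 z 18.3
wrist px [347. 177.] 11012 c [533.7  -2.1] sz [103.7  97.1] ang 6.15 z 12.3
wrist px [450. 306.] 514 c [ 622.8 -102.7] sz [39.7 12.3] ang 88.2 z 18.4
```

View pics/side3.png

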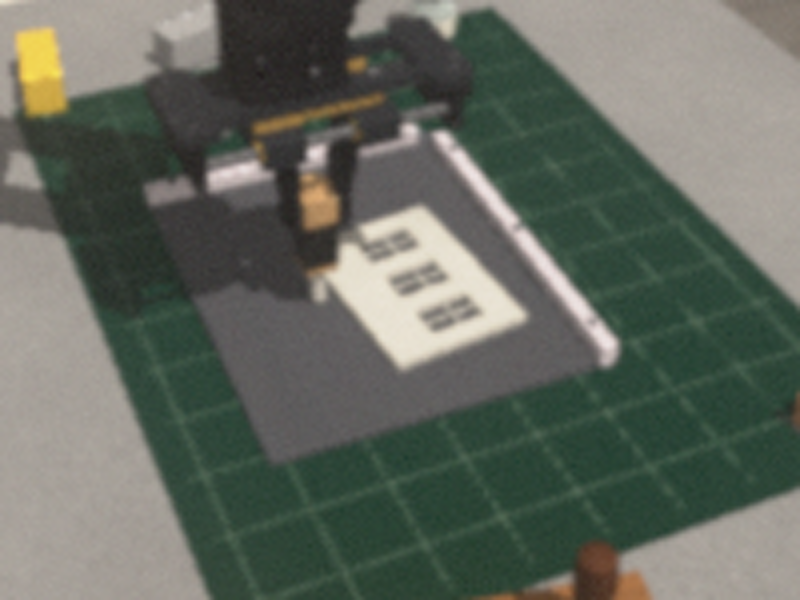

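View pics/wrist3.png

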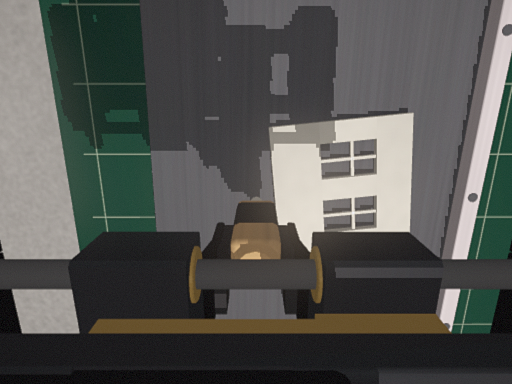

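The side crop shows the tip beside the panel's near edge and clear of it, with the gripper well above. I'll start the push.

Request:
step_arm --pt "0 3 0.7" --pt "0 3 0" --pt "0 3 0" --pt "0 3 0" --pt "0 3 0" --pt "0 3 0" --pt "0 3 0" --pt "0 3 0" --pt "0 3 0" --pt "0 2 0" --pt "0 1 0" --pt "0 0 0" --twist '[0,0,0,0,0,0,0,0,0,0,0,0]'

```text
time: 8.53
position: [0.4981, -0.015, 0.0653]
tool_rot: [0.707, 0.707, 0.0, 0.0]
ft_force: [-0.1, 0.0, -0.8]
grip_width: 0.0234
```

```bash
python3 plan.py 510 -16 65.7 0; python3 meas.py wrist top
```

```text
psi -0.0 pos [498.1 -15.   65.3] twist -0.0 slide tot [-1.  11.9 -0.4] n 1 each [-0.98 11.95 -0.37] F [-0.13  0.01 -0.76] tilt [ 0.0004 -0.0001] t 8.53
wrist px [446. 119.] 4091 c [625.1  34.7] sz [167.8  13.3] ang 89.06 z 18.3
wrist px [339. 178.] 9984 c [554.5  -3.6] sz [103.1  96.8] ang 3.17 z 12.3
wrist px [275. 295.] 184 c [513.5 -94. ] sz [11.3 16.3] ang 2.3 z 12.3
top px [253. 145.] 411 c [626.1  -8.6] sz [270.6  16.4] ang 89.16 z 17.1
top px [197. 184.] 315 c [516.6 142. ] sz [ 15.2 197.6] ang 89.34 z 17.3
```

Request:
step_arm --pt "0 2 0" --pt "0 2 0" --pt "0 2 0" --pt "0 2 0" --pt "0 1.5 0" --pt "0 1 0" --pt "0 0.5 0" --pt "0 0 0" --twist '[0,0,0,0,0,0,0,0]'

```text
time: 9.3
position: [0.5089, -0.015, 0.0654]
tool_rot: [0.707, 0.707, 0.0, 0.0]
ft_force: [-0.1, 0.2, -1.1]
grip_width: 0.0234
```

```bash
python3 plan.py 513.7 -16 65.7 0; python3 meas.py wrist
```

```text
psi -0.0 pos [508.9 -15.   65.4] twist -0.01 slide tot [-1.   4.8 -0.3] n 1 each [-1.    4.8  -0.35] F [-0.13  0.23 -1.05] tilt [ 0.0002 -0.    ] t 9.3
wrist px [430. 114.] 3896 c [625.1  39.3] sz [158.6  12.9] ang 88.91 z 18.3
wrist px [339. 179.] 9873 c [568.3  -1.9] sz [109.9  89.4] ang 14.69 z 12.3
wrist px [274. 295.] 217 c [523.5 -93.6] sz [13.  16.3] ang 1.37 z 12.4
```

Request:
step_arm --pt "0 1 0" --pt "0 1 0" --pt "0 0.5 0" --pt "0 0.5 0" --pt "0 0 0" --twist '[0,0,0,0,0]'

```text
time: 9.77
position: [0.5118, -0.015, 0.0654]
tool_rot: [0.707, 0.707, 0.0, 0.0]
ft_force: [-0.8, -0.4, -1.2]
grip_width: 0.0236
```

Request:
step_arm --pt "0 0.5 0" --pt "0 0.5 0" --pt "0 0 0" --twist '[0,0,0]'

```text
time: 10.02
position: [0.5128, -0.015, 0.0654]
tool_rot: [0.707, 0.707, 0.0, 0.0]
ft_force: [0.1, -0.6, -1.0]
grip_width: 0.0236
```

Request:
step_arm --pt "0 0.5 0" --pt "0 0.5 0" --pt "0 0 0" --twist '[0,0,0]'

```text
time: 10.27
position: [0.5135, -0.0149, 0.0653]
tool_rot: [0.707, 0.707, -0.0, -0.0]
ft_force: [0.3, 0.2, -0.6]
grip_width: 0.0238
```

Run:
```python
from h import *
c=cam("wrist");cv2.imwrite("pics/wrist4.png",c["color"]);print(robot.get_obs()["ft_force"])
from meas import measure;measure(c,"w")
```

```text
[-0.42614544 -0.00420628 -0.92340262]
w px [424. 113.] 3863 c [625.3  41.3] sz [154.8  12.9] ang 88.98 z 18.3
w px [284. 128.] 158 c [533.6  41.1] sz [ 4.8 15.4] ang 89.82 z 12.4
w px [338. 180.] 9600 c [568.7  -4.9] sz [ 95.5 100. ] ang 89.53 z 12.3
w px [271. 295.] 256 c [526.1 -91.1] sz [11.4 17.2] ang 88.69 z 12.4
```

View pics/wrist4.png

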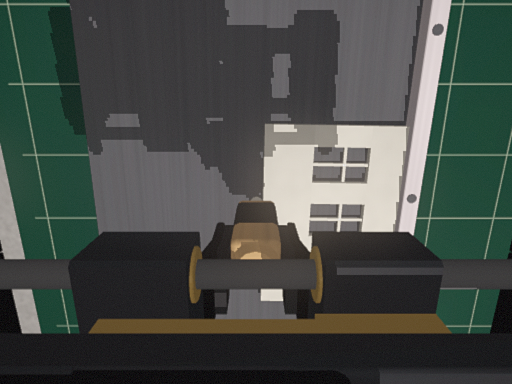

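The panel's right edge (407,125) lies close to the fence's inner edge (415,125), and the two are nearly parallel. I'll creep on.

Request:
step_arm --pt "0 0.5 0" --pt "0 0.5 0" --pt "0 0 0" --twist '[0,0,0]'

```text
time: 10.57
position: [0.5138, -0.0148, 0.0652]
tool_rot: [0.707, 0.707, -0.001, -0.001]
ft_force: [-1.4, -0.7, -0.8]
grip_width: 0.0237
```

Request:
step_arm --pt "0 0.5 0" --pt "0 0.5 0" --pt "0 0 0" --twist '[0,0,0]'

```text
time: 10.82
position: [0.5141, -0.0147, 0.065]
tool_rot: [0.707, 0.707, -0.001, -0.001]
ft_force: [-4.1, -0.3, 0.2]
grip_width: 0.0236
```

Request:
step_arm --pt "0 0.5 0" --pt "0 0.5 0" --pt "0 0 0" --twist '[0,0,0]'

```text
time: 11.07
position: [0.5144, -0.0145, 0.0649]
tool_rot: [0.707, 0.707, -0.002, -0.002]
ft_force: [-4.8, -0.7, 0.9]
grip_width: 0.0238
```

Request:
step_arm --pt "0 0.5 0" --pt "0 0.5 0" --pt "0 0 0" --pt "0 0 0" --twist '[0,0,0,0]'

```text
time: 11.4
position: [0.5145, -0.0144, 0.0647]
tool_rot: [0.707, 0.707, -0.002, -0.003]
ft_force: [-6.8, -1.1, 0.4]
grip_width: 0.0243
```

Request:
step_arm --pt "0 0.5 0" --pt "0 0.5 0" --pt "0 0 0" --pt "0 0 0" --twist '[0,0,0,0]'

```text
time: 11.73
position: [0.5147, -0.0142, 0.0646]
tool_rot: [0.707, 0.707, -0.003, -0.004]
ft_force: [-7.4, -0.4, 1.9]
grip_width: 0.0237
```

Run:
```python
from h import *
c=cam("wrist");cv2.imwrite("pics/wrist5.png",c["color"]);print(robot.get_obs()["ft_force"])
from meas import measure;measure(c,"w")
c=cam("top");cv2.imwrite("pics/top5.png",cv2.resize(c["color"][130:245,185:315],(780,690),interpolation=cv2.INTER_CUBIC)[:600])
```

```text
[-6.5600086  -0.47661171  0.79312496]
w px [424. 113.] 3907 c [625.3  42.5] sz [153.5  13.1] ang 89.15 z 18.3
w px [287. 130.] 182 c [535.6  40.8] sz [ 4.9 15.4] ang 89.75 z 12.4
w px [338. 181.] 9399 c [572.9  -2. ] sz [108.7  86.4] ang 16.01 z 12.3
w px [271. 295.] 308 c [526.3 -92.6] sz [17.8 17.3] ang 3.46 z 12.4
```

View pics/wrist5.png

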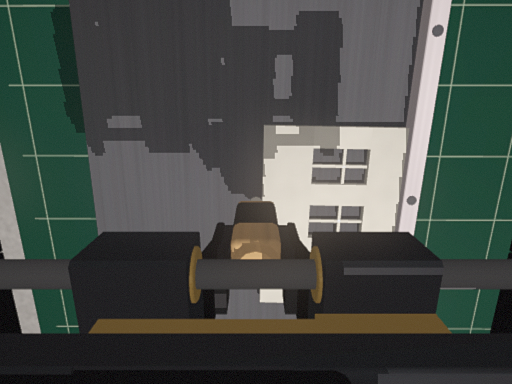

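View pics/top5.png

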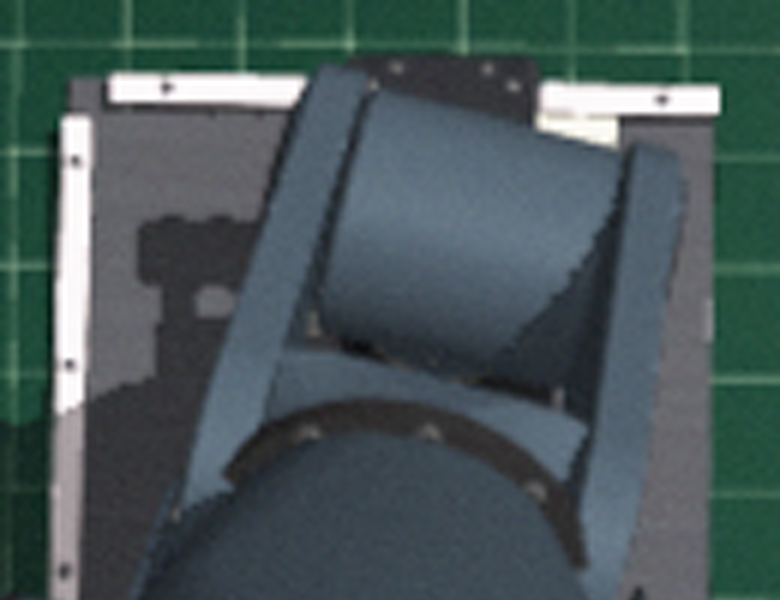

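Run:
```python
from h import *
a=cv2.imread("pics/wrist5.png")
cv2.imwrite("pics/crop5.png",cv2.resize(a[110:250,370:440],(400,800//1),interpolation=cv2.INTER_NEAREST)[:600])
```

```text
(no output)
```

View pics/crop5.png

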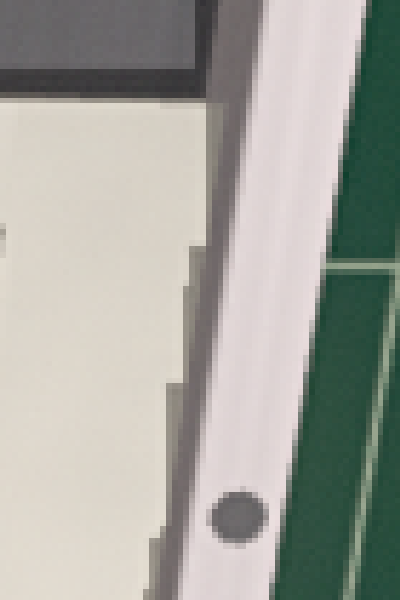

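The crop shows the panel edge abutting the fence's shaded inner face all along. I'll press to about 9 N to bed it.

Request:
step_arm --pt "0 0.5 0" --pt "0 0.5 0" --pt "0 0 0" --pt "0 0 0" --twist '[0,0,0,0]'

```text
time: 12.17
position: [0.5148, -0.0141, 0.0644]
tool_rot: [0.707, 0.707, -0.003, -0.004]
ft_force: [-7.7, -0.1, -0.3]
grip_width: 0.0241
```

```bash
python3 plan.py 513 -15 65.3 0
```

```text
psi 0.0 pos [514.8 -14.1  64.4] twist 0.04 slide tot [-0.9 -1.8 -0.9] n 1 each [-0.92 -1.84 -0.9 ] F [-7.73 -0.06 -0.26] tilt [-0.0105  0.0018] t 12.17
```

Request:
step_arm --pt "0 0.5 0" --pt "0 0.3 0" --pt "0 0 0" --pt "0 0 0" --twist '[0,0,0,0]'

```text
time: 12.5
position: [0.515, -0.014, 0.0643]
tool_rot: [0.707, 0.707, -0.004, -0.005]
ft_force: [-8.9, 0.3, 0.7]
grip_width: 0.0235
```

Request:
step_arm --pt "0 0 0" --twist '[0]'

```text
time: 12.58
position: [0.515, -0.0139, 0.0643]
tool_rot: [0.707, 0.707, -0.003, -0.005]
ft_force: [-8.4, -0.7, 0.8]
grip_width: 0.0235
```

Request:
step_arm --pt "0 -3 0" --pt "0 -6 0" --pt "0 -10 0" --pt "0 -5 0" --pt "0 0 -15" --pt "0 0 -30" --pt "0 0 -25" --pt "0 0 -10" --pt "0 0 0" --twist '[0,0,0,0,0,0,0,0,0]'

```text
time: 13.33
position: [0.4995, -0.0157, 0.1484]
tool_rot: [0.707, 0.707, 0.002, 0.004]
ft_force: [0.4, 0.1, 0.0]
grip_width: 0.0234
```

```bash
python3 plan.py 573 -130 145 90
python3 - <<'E'
from h import *
c=cam("wrist");cv2.imwrite("pics/wrist6.png",c["color"])
from meas import measure;measure(c,"w")
E
```

```text
psi -0.0 pos [499.5 -15.7 148.4] twist -90.01 slide tot [ -73.5 -114.3    3.4] n 4 each [-18.37 -28.57   0.86] F [0.42 0.07 0.  ] tilt [ 0.0092 -0.0022] t 13.33
w px [345.   2.] 482 c [574.2 137.3] sz [78.1  4.3] ang 0.01 z 18.2
w px [390. 122.] 2596 c [625.2  27.8] sz [197.5  12.4] ang 89.04 z 18.3
w px [323. 172.] 9119 c [567.9 -26.2] sz [138.   99.4] ang 89.1 z 12.3
```

View pics/wrist6.png

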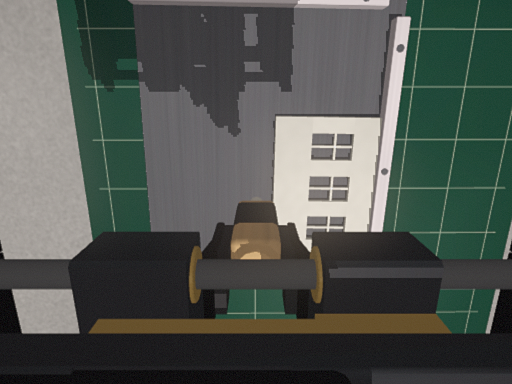

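Panel angle 89.1 against fence 89.04, so the long edge is flush with its centre at about (568,-26). I'll go round to the -y edge, turning the jaws to point along +y.

Request:
step_arm --pt "-15 12 0" --pt "-30 23 0" --pt "-30 23 0" --pt "-18 14 0" --pt "-7 4 0" --pt "0 0 0" --pt "0 0 0" --pt "0 0 0" --pt "0 0 0" --pt "0 0 0" --pt "0 0 0" --pt "0 0 0" --pt "0 0 0" --pt "0 0 0" --pt "0 0 0" --pt "0 0 0" --pt "0 0 0" --pt "0 0 0" --pt "0 0 0" --twist '[0,0,0,0,-3.1,-7.1,-7.1,-7.1,-7.1,-7.1,-7.1,-7.1,-7.1,-7.1,-7.1,-7.1,-7.1,-0.8,0]'

```text
time: 14.97
position: [0.572, -0.1148, 0.1441]
tool_rot: [0.009, 1.0, 0.0, -0.001]
ft_force: [-0.0, -0.1, -0.6]
grip_width: 0.0238
```

```bash
python3 plan.py 574 -116 66 89.07
```

```text
psi 88.9 pos [ 572.  -114.8  144.1] twist -0.12 slide tot [-2.1 -1.1 78.1] n 2 each [-1.03 -0.57 39.05] F [-0.04 -0.06 -0.59] tilt [-0.0015  0.0007] t 14.97
```

Request:
step_arm --pt "-2 -1 10" --pt "0 0 25" --pt "0 0 25" --pt "0 0 12" --pt "0 0 4" --pt "0 0 2" --pt "0 0 0" --pt "0 0 0" --twist '[0,0,0,0,0,0,0,0]'

```text
time: 15.63
position: [0.5754, -0.1164, 0.0682]
tool_rot: [0.008, 1.0, -0.0, 0.001]
ft_force: [-0.1, 0.3, -0.2]
grip_width: 0.0235
```

```bash
python3 plan.py 574 -116 65.5 89.07
python3 - <<'E'
from h import *
c=cam("side");cv2.imwrite("pics/side7.png",cv2.resize(c["color"][140:290,160:360],(800,600),interpolation=cv2.INTER_CUBIC))
c=cam("wrist");cv2.imwrite("pics/wrist7.png",c["color"])
E
```

```text
psi 89.1 pos [ 575.4 -116.4   68.2] twist 0.01 slide tot [1.4 0.3 2.7] n 1 each [1.39 0.33 2.73] F [-0.09  0.33 -0.19] tilt [ 0.0019 -0.0008] t 15.63
```

View pics/side7.png

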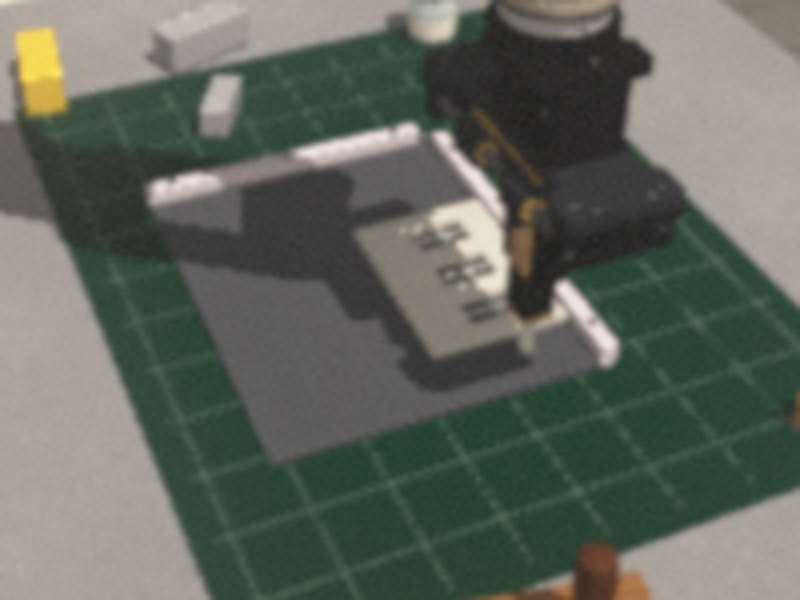

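View pics/wrist7.png

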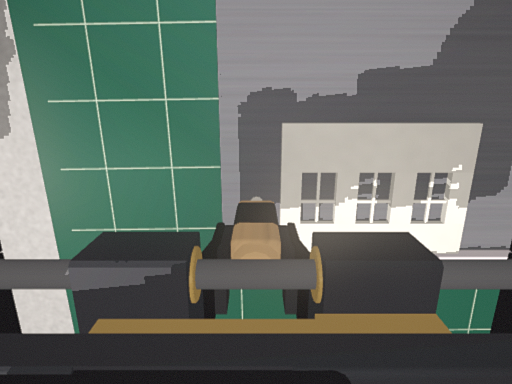

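The side crop shows the tip at (527,340), just outside the panel's -y edge near its middle and clear of the top. The wrist view agrees: the tip at (256,200) is left of the edge at column 281.

```bash
python3 plan.py 574 -116 65.5 89.07
```

```text
psi 89.1 pos [ 575.4 -116.3   68.5] twist 0.02 slide tot [1.4 0.3 3. ] n 1 each [1.42 0.32 3.03] F [ 0.51  0.15 -1.03] tilt [ 0.0024 -0.001 ] t 15.73
```

Request:
step_arm --pt "0 0 1.5" --pt "0 0 1.3" --pt "0 3 0" --pt "0 4 0" --pt "0 5 0" --pt "0 5 0" --pt "0 5 0" --pt "0 5 0" --pt "0 5 0" --pt "0 5 0" --pt "0 5 0" --pt "0 5 0" --pt "0 3 0" --pt "0 2 0" --pt "0 0 0" --twist '[0,0,0,0,0,0,0,0,0,0,0,0,0,0,0]'

```text
time: 16.98
position: [0.5752, -0.0635, 0.0645]
tool_rot: [0.008, 1.0, 0.0, -0.0]
ft_force: [-0.3, -0.5, -0.8]
grip_width: 0.0236
```

```bash
python3 plan.py 575 -20 65.5 89.07
python3 - <<'E'
from h import *
c=cam("wrist");cv2.imwrite("pics/wrist8.png",c["color"])
c=cam("side");cv2.imwrite("pics/side8.png",cv2.resize(c["color"][140:290,160:360],(800,600),interpolation=cv2.INTER_CUBIC))
E
```

```text
psi 89.1 pos [575.2 -63.5  64.5] twist 0.05 slide tot [ 1.  43.5 -1. ] n 2 each [ 0.48 21.74 -0.48] F [-0.26 -0.49 -0.85] tilt [-0.0002  0.0002] t 16.98
```

View pics/wrist8.png

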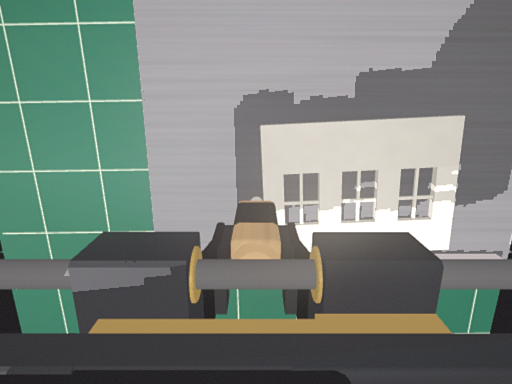

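View pics/side8.png

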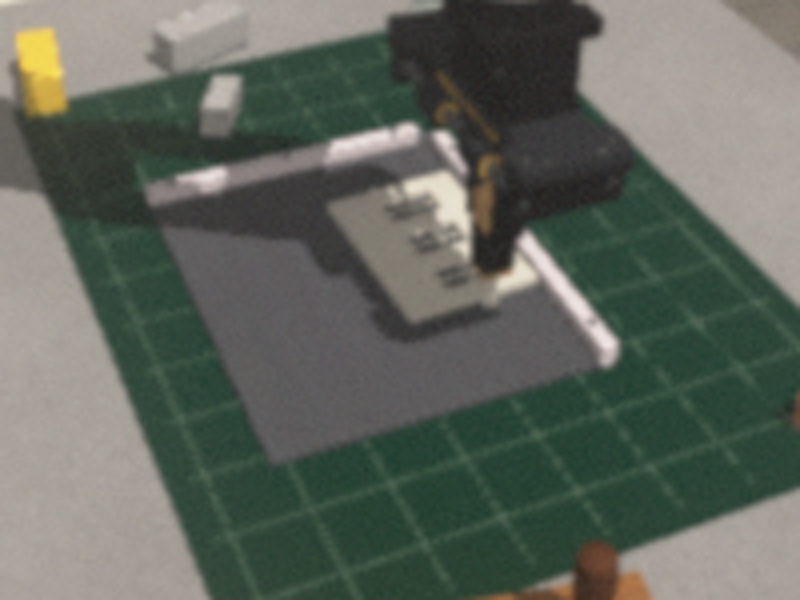

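The panel has turned about 2° with its +y end lagging off the far fence, so my push point was too far toward +x. I'll shift it toward -x to swing it back.

Request:
step_arm --pt "0 -3 0" --pt "0 -1 -0.5" --pt "6 0 0" --pt "7 0 0" --pt "0 2 0" --pt "0 3 0" --pt "0 4 0" --pt "0 4 0" --pt "0 4 0" --pt "0 4 0" --pt "0 4 0" --pt "0 2 0" --pt "0 1 0" --pt "0 0 0" --twist '[0,0,0,0,0,0,0,0,0,0,0,0,0,0]'

```text
time: 18.25
position: [0.5627, -0.0394, 0.065]
tool_rot: [0.008, 1.0, 0.0, -0.0]
ft_force: [0.3, -0.4, -0.8]
grip_width: 0.0238
```

```bash
python3 plan.py 562 -20 65.5 89.07
python3 - <<'E'
from h import *
c=cam("wrist");cv2.imwrite("pics/wrist9.png",c["color"])
from meas import measure;measure(c,"w")
E
```

```text
psi 89.1 pos [562.7 -39.4  65. ] twist 0.05 slide tot [ 1.  19.4 -0.5] n 1 each [ 0.98 19.42 -0.49] F [ 0.3  -0.44 -0.85] tilt [-0.0001  0.0001] t 18.25
w px [234.  84.] 46872 c [514.6 -20.6] sz [245.  176.5] ang 89.12 z 6.4
w px [393. 190.] 21484 c [555.   56.1] sz [130.9 178.8] ang 6.06 z 12.1
```

View pics/wrist9.png

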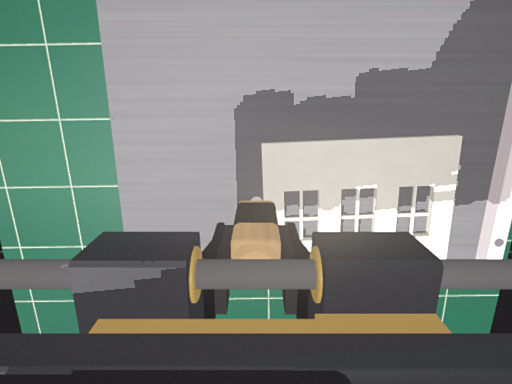

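```bash
cat > ang.py <<'E'
from h import *
import sys
def ang(c):
    w=pts(c)*1000; z=w[...,2]
    m=(z>9.5)&(z<15)&(w[...,0]>450)&(w[...,0]<660)&(w[...,1]<150)
    m=cv2.morphologyEx(m.astype(np.uint8),cv2.MORPH_OPEN,np.ones((3,3)))
    n,l,s,ce=cv2.connectedComponentsWithStats(m); i=1+s[1:,4].argmax()
    P=w[l==i][:,:2]
    # min-x edge per 4mm y bin
    E=[];ys=np.arange(P[:,1].min()+6,P[:,1].max()-6,3)
    for y in ys:
        q=P[abs(P[:,1]-y)<1.5]
        if len(q)>3:E.append((q[:,0].min(),y))
    E=np.array(E); l_=cv2.fitLine(E.astype(np.float32),cv2.DIST_HUBER,0,.01,.01).ravel()
    a=np.degrees(np.arctan2(l_[1],l_[0]))%180
    print("n",s[i,4],"px",ce[i].round(),"-x edge ang",round(a,2),"x at y mid",l_[2:].round(1),"y range",np.percentile(P[:,1],[0.5,99.5]).round(1),"x range",np.percentile(P[:,0],[.5,99.5]).round(1))
    f=(z>15.5)&(z<21)
    n,l,s,ce=cv2.connectedComponentsWithStats(f.astype(np.uint8))
    for i in range(1,n):
        if s[i,4]>300:
            r=cv2.minAreaRect(w[l==i][:,:2].astype(np.float32)); print("fence?",ce[i].round(),s[i,4],r)
ang(cam(sys.argv[1]))
E
python3 ang.py wrist
```

```text
n 13562 px [368. 178.] -x edge ang 91.47 x at y mid [516.1  38.7] y range [-32.7 106.8] x range [515.5 603.7]
fence? [502. 213.] 1549 ((560.3426513671875, 141.24598693847656), (13.741830825805664, 93.50210571289062), 89.23126220703125)
```

Request:
step_arm --pt "0 -3 0" --pt "0 -1 0" --pt "6 0 0" --pt "6 0 0" --pt "0 3 0" --pt "0 3 0" --pt "0 3 0" --pt "0 2 0" --pt "0 1 0" --pt "0 0 0" --twist '[0,0,0,0,0,0,0,0,0,0]'

```text
time: 19.18
position: [0.551, -0.0312, 0.0651]
tool_rot: [0.008, 1.0, 0.0, 0.0]
ft_force: [-1.0, 0.7, 0.0]
grip_width: 0.0238
```

```bash
python3 plan.py 562 -20 65.5 89.07; python3 ang.py wrist
```

```text
psi 89.1 pos [551.  -31.2  65.1] twist 0.06 slide tot [-10.8  11.4  -0.4] n 1 each [-10.83  11.38  -0.42] F [-0.97  0.65  0.03] tilt [0.0002 0.    ] t 19.18
n 11528 px [367. 190.] -x edge ang 90.72 x at y mid [517.4  45.5] y range [-24.1 114.8] x range [517.1 592. ]
fence? [497. 185.] 2619 ((530.23486328125, 141.9986572265625), (14.132647514343262, 130.89918518066406), 89.2059097290039)
fence? [256. 295.] 691 ((623.7561645507812, -31.73012924194336), (41.88502502441406, 11.759651184082031), 89.7649154663086)
```

Request:
step_arm --pt "0 -3 0" --pt "0 -1 0" --pt "5 0 0" --pt "4 0 0" --pt "0 3 0" --pt "0 3 0" --pt "0 3 0" --pt "0 2 0" --pt "0 1 0" --pt "0 0 0" --twist '[0,0,0,0,0,0,0,0,0,0]'

```text
time: 20.07
position: [0.542, -0.0231, 0.0651]
tool_rot: [0.008, 1.0, 0.0, 0.0]
ft_force: [-0.4, 0.1, -0.9]
grip_width: 0.0239
```

```bash
python3 plan.py 562 -20 65.5 89.07; python3 ang.py wrist
```

```text
psi 89.1 pos [542.  -23.1  65.1] twist 0.06 slide tot [-19.9   3.4  -0.4] n 1 each [-19.91   3.38  -0.43] F [-0.4   0.08 -0.92] tilt [0.0001 0.    ] t 20.07
n 10047 px [366. 199.] -x edge ang 88.9 x at y mid [518.9  52.9] y range [-15.3 122.6] x range [518.3 582.7]
fence? [492. 155.] 3822 ((502.626708984375, 142.55267333984375), (13.779788970947266, 166.29954528808594), 89.30350494384766)
fence? [255. 304.] 791 ((623.9251708984375, -23.71603012084961), (45.341880798339844, 13.232267379760742), 89.76583862304688)
```

Flush again (88.9 against 89.1). I'll go back to the near-centre push point for the last 12 mm.

Request:
step_arm --pt "0 -3 0" --pt "0 -1 0" --pt "-7 0 0" --pt "-9 0 0" --pt "-7 0 0" --pt "0 3 0" --pt "0 3 0" --pt "0 3 0" --pt "0 2 0" --pt "0 1 0" --pt "0 0 0" --twist '[0,0,0,0,0,0,0,0,0,0,0]'

```text
time: 21.03
position: [0.5646, -0.0153, 0.065]
tool_rot: [0.008, 1.0, 0.0, -0.0]
ft_force: [0.0, -0.7, -1.2]
grip_width: 0.024
```

```bash
python3 plan.py 565 -13 65.1 89.07; python3 ang.py wrist
```

```text
psi 89.1 pos [564.6 -15.3  65. ] twist 0.06 slide tot [-0.3  2.3 -0.1] n 1 each [-0.33  2.33 -0.07] F [ 0.02 -0.66 -1.21] tilt [-0.0006  0.0002] t 21.03
n 13334 px [366. 178.] -x edge ang 87.91 x at y mid [518.   52.8] y range [ -7.4 131.2] x range [517.1 604. ]
fence? [486. 131.] 4834 ((521.0420532226562, 142.29393005371094), (13.87836742401123, 175.1804656982422), 89.16049194335938)
```

Request:
step_arm --pt "0 -3 0" --pt "-7 0 0" --pt "0 3 0" --pt "0 1.5 0" --pt "0 1 0" --pt "0 0.5 0" --pt "0 0.5 0" --pt "0 0 0" --twist '[0,0,0,0,0,0,0,0]'

```text
time: 21.75
position: [0.5719, -0.0123, 0.065]
tool_rot: [0.008, 1.0, 0.0, -0.0]
ft_force: [0.5, -0.1, -0.9]
grip_width: 0.0237
```

```bash
python3 plan.py 572 -11 65.1 89.07; python3 ang.py wrist
```

```text
psi 89.1 pos [571.9 -12.3  65. ] twist 0.03 slide tot [-0.1  1.3 -0.1] n 1 each [-0.06  1.27 -0.1 ] F [ 0.54 -0.13 -0.92] tilt [-0.0003  0.0001] t 21.75
n 16093 px [372. 170.] -x edge ang 87.75 x at y mid [518.   64.3] y range [ -4.3 137.8] x range [461.6 610.3]
fence? [482. 125.] 4990 ((526.9166259765625, 142.1600341796875), (14.192110061645508, 172.12245178222656), 89.14263153076172)
```

Request:
step_arm --pt "0 0.5 0" --pt "0 0.5 0" --pt "0 0 0" --twist '[0,0,0]'

```text
time: 22.05
position: [0.5721, -0.0114, 0.0651]
tool_rot: [0.008, 1.0, -0.0, 0.0]
ft_force: [-0.1, 0.6, -0.5]
grip_width: 0.0237
```

Request:
step_arm --pt "0 0.5 0" --pt "0 0.5 0" --pt "0 0 0" --twist '[0,0,0]'

```text
time: 22.3
position: [0.5722, -0.0104, 0.0651]
tool_rot: [0.008, 1.0, -0.0, 0.0]
ft_force: [0.3, -0.3, -0.2]
grip_width: 0.0238
```

Request:
step_arm --pt "0 0.5 0" --pt "0 0.5 0" --pt "0 0 0" --twist '[0,0,0]'

```text
time: 22.55
position: [0.5722, -0.0099, 0.0651]
tool_rot: [0.008, 1.0, -0.0, 0.0]
ft_force: [0.3, -2.1, -0.7]
grip_width: 0.0239
```

```bash
python3 ang.py wrist
python3 - <<'E'
from h import *
c=cam("wrist");cv2.imwrite("pics/wrist10.png",c["color"])
E
```

```text
n 16022 px [370. 170.] -x edge ang 89.08 x at y mid [517.7  61.7] y range [ -2.9 137.7] x range [468.9 610.9]
fence? [479. 123.] 5022 ((527.1532592773438, 142.17030334472656), (14.235441207885742, 171.73422241210938), 88.9889907836914)
```

View pics/wrist10.png

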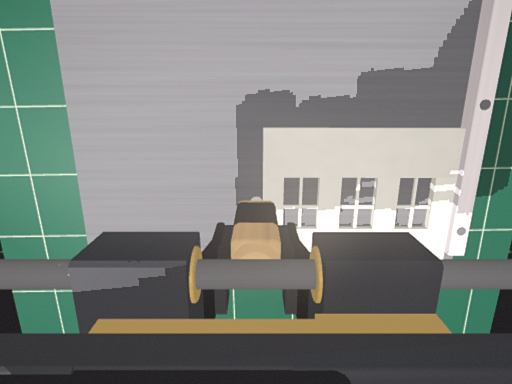

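The short edge now touches the left fence squarely at about 2 N, but the -x edge sits about 1.3 mm short of its earlier flush line. Before bedding left I'll re-seat the long edge against the far fence.

Request:
step_arm --pt "0 -5 0" --pt "0 -7 0" --pt "0 0 -15" --pt "0 0 -25" --pt "0 0 -20" --pt "10 12 0" --pt "22 25 0" --pt "24 28 0" --pt "16 19 0" --pt "7 8 0" --pt "0 0 0" --pt "0 0 0" --pt "0 0 0" --pt "0 0 0" --pt "0 0 0" --pt "0 0 0" --pt "0 0 0" --pt "0 0 0" --pt "0 0 0" --pt "0 0 0" --twist '[0,0,0,0,0,0,0,0,0,0,7,7,7,7,7,7,7,7,7,7]'

```text
time: 24.32
position: [0.4954, 0.0711, 0.1251]
tool_rot: [0.583, 0.813, 0.0, 0.0]
ft_force: [0.1, -0.6, -0.6]
grip_width: 0.0239
```

```bash
python3 plan.py 500 72 65.5 -0.9; python3 ang.py wrist
```

```text
psi 18.7 pos [495.4  71.1 125.1] twist 19.61 slide tot [ 1.   4.6 59.6] n 2 each [ 0.5   2.28 29.82] F [ 0.11 -0.63 -0.62] tilt [ 0.0012 -0.    ] t 24.32
n 7825 px [335. 183.] -x edge ang 89.04 x at y mid [518.4 102.4] y range [ 39.5 135.5] x range [518.4 620.5]
fence? [285. 108.] 3768 ((503.2236633300781, 142.88406372070312), (12.017932891845703, 220.13229370117188), 89.0741195678711)
fence? [400. 202.] 868 ((626.03857421875, 96.1729507446289), (61.42189407348633, 12.956009864807129), 89.15326690673828)
```

Request:
step_arm --pt "0 0 10" --pt "0 0 20" --pt "0 0 17" --pt "0 0 8" --pt "0 0 4" --pt "0 0 0" --pt "0 0 0" --twist '[6.6,6.6,6.6,0,0,0,0]'

```text
time: 24.95
position: [0.495, 0.0716, 0.0663]
tool_rot: [0.711, 0.704, 0.0, 0.0]
ft_force: [0.3, 0.1, -0.2]
grip_width: 0.0239
```

```bash
python3 plan.py 513 72 65.5 -0.9
python3 - <<'E'
from h import *
c=cam("wrist");cv2.imwrite("pics/wrist11.png",c["color"])
E
```

```text
psi -0.6 pos [495.   71.6  66.3] twist 0.32 slide tot [ 0.7 18.   0.8] n 1 each [ 0.67 18.02  0.83] F [ 0.29  0.14 -0.18] tilt [ 0.0007 -0.    ] t 24.95
```

View pics/wrist11.png

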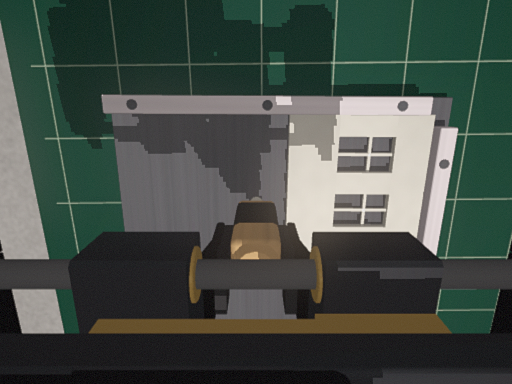

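The panel sits at the left fence (top) with a slight gap to the far fence around (430,180). I'll press +x near the panel's middle.

Request:
step_arm --pt "0 4 0.8" --pt "0 5 0" --pt "0 5 0" --pt "0 2 0" --pt "0 1 0" --pt "0 0.5 0" --pt "0 0.5 0" --pt "0 0.5 0" --pt "0 0.5 0" --pt "0 0 0" --twist '[0,0,0,0,0,0,0,0,0,0]'

```text
time: 25.83
position: [0.5133, 0.0716, 0.0652]
tool_rot: [0.711, 0.703, -0.0, -0.0]
ft_force: [-0.3, 0.3, -1.0]
grip_width: 0.0237
```

Request:
step_arm --pt "0 0.5 0" --pt "0 0.5 0" --pt "0 0.5 0" --pt "0 0 0" --twist '[0,0,0,0]'

```text
time: 26.17
position: [0.5148, 0.0715, 0.0652]
tool_rot: [0.711, 0.703, -0.0, -0.0]
ft_force: [-0.7, -0.8, -0.9]
grip_width: 0.0237
```

Request:
step_arm --pt "0 0.5 0" --pt "0 0.5 0" --pt "0 0.5 0" --pt "0 0 0" --twist '[0,0,0,0]'

```text
time: 26.5
position: [0.5153, 0.0716, 0.065]
tool_rot: [0.711, 0.703, -0.001, -0.001]
ft_force: [-1.8, -0.8, -0.8]
grip_width: 0.0236
```

Request:
step_arm --pt "0 0.5 0" --pt "0 0.5 0" --pt "0 0.5 0" --pt "0 0.5 0" --pt "0 0 0" --twist '[0,0,0,0,0]'

```text
time: 26.92
position: [0.5157, 0.0717, 0.0647]
tool_rot: [0.711, 0.703, -0.002, -0.002]
ft_force: [-6.0, -0.1, 0.9]
grip_width: 0.0238
```

Request:
step_arm --pt "0 0.5 0" --pt "0 0.5 0" --pt "0 0.5 0" --pt "0 0 0" --twist '[0,0,0,0]'

```text
time: 27.25
position: [0.516, 0.0718, 0.0645]
tool_rot: [0.711, 0.703, -0.003, -0.003]
ft_force: [-7.8, -0.7, 0.3]
grip_width: 0.0238
```

```bash
python3 ang.py wrist
python3 - <<'E'
from h import *
c=cam("wrist");print(robot.get_obs()["ft_force"])
cv2.imwrite("pics/wrist12.png",cv2.resize(c["color"][90:250,260:460],(800,600),interpolation=cv2.INTER_NEAREST))
E
```

```text
n 12269 px [334. 169.] -x edge ang 102.72 x at y mid [525.4  86.7] y range [ 43.6 135.2] x range [521.  620.6]
fence? [236. 106.] 6207 ((503.1809387207031, 142.87403869628906), (12.01382064819336, 220.17930603027344), 89.05772399902344)
fence? [413. 179.] 1920 ((625.9963989257812, 88.40692138671875), (77.27354431152344, 13.235608100891113), 88.95588684082031)
[-6.1336439  -0.18170198  0.56650121]
```

View pics/wrist12.png

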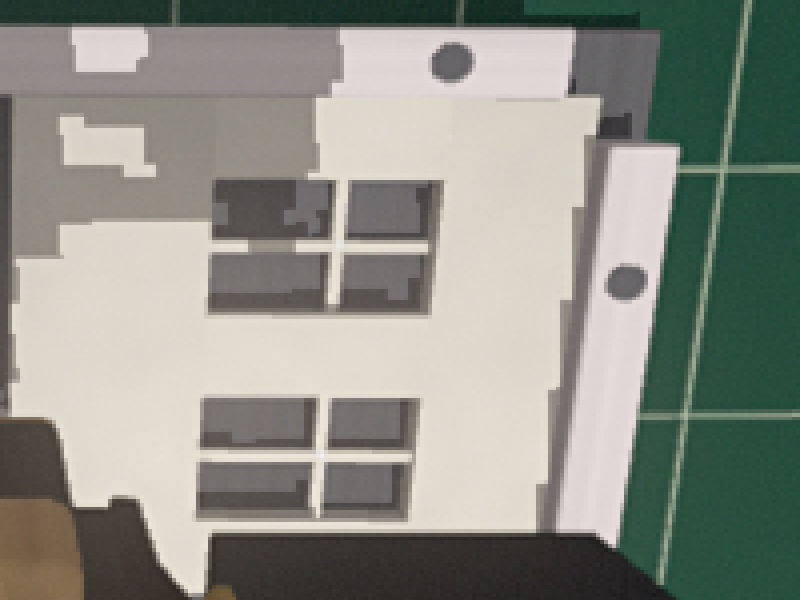

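The panel is against both fences: the top edge meets the left fence at row 97 and the right edge meets the far fence's face. I'll finish the far press, then back off and bed left.

Request:
step_arm --pt "0 0.5 0" --pt "0 0.5 0" --pt "0 0.3 0" --pt "0 0 0" --pt "0 0 0" --twist '[0,0,0,0,0]'

```text
time: 27.77
position: [0.5162, 0.0719, 0.0643]
tool_rot: [0.711, 0.703, -0.004, -0.004]
ft_force: [-7.5, -0.1, 0.6]
grip_width: 0.024
```

Request:
step_arm --pt "0 -3 0" --pt "0 -6 0" --pt "0 -8 0" --pt "0 -5 0" --pt "0 0 -15" --pt "0 0 -25" --pt "0 0 -20" --pt "0 0 0" --pt "-15 12 0" --pt "-30 25 0" --pt "-30 25 0" --pt "-16 13 0" --pt "-6 6 0" --pt "0 0 0" --twist '[0,0,0,0,0,0,0,0,0,0,0,0,0,0]'

```text
time: 28.93
position: [0.5807, -0.028, 0.1248]
tool_rot: [0.712, 0.702, 0.001, 0.001]
ft_force: [0.0, 0.1, -0.5]
grip_width: 0.0239
```

```bash
python3 plan.py 572 -25 125 89.07; python3 ang.py wrist
```

```text
psi -0.8 pos [580.7 -28.  124.8] twist -89.92 slide tot [ 8.7  2.9 -0.2] n 1 each [ 8.72  2.88 -0.16] F [ 0.01  0.08 -0.46] tilt [ 0.0022 -0.0005] t 28.93
n 14267 px [239.  80.] -x edge ang 89.14 x at y mid [519.9  58.4] y range [ -3.5 122.4] x range [520.  619.8]
fence? [307. 116.] 3440 ((624.9595336914062, 15.384162902832031), (209.85699462890625, 12.520895957946777), 89.09089660644531)
```

Request:
step_arm --pt "4 -5 0" --pt "0 -5 0" --pt "0 0 0" --pt "0 0 0" --pt "0 0 0" --pt "0 0 0" --pt "0 0 0" --pt "0 0 0" --pt "0 0 0" --pt "0 0 5" --pt "0 0 15" --pt "0 0 20" --pt "0 0 12" --pt "0 0 5" --pt "0 0 2.5" --pt "0 0 0" --pt "0 0 0" --twist '[0,-7,-7,-7,-7,-7,-7,-7,-7,-7,-7,-7,-7,-5.9,0,0,0]'

```text
time: 30.4
position: [0.5684, -0.021, 0.066]
tool_rot: [0.008, 1.0, 0.0, -0.0]
ft_force: [-0.2, 0.1, -0.3]
grip_width: 0.0237
```

```bash
python3 plan.py 570 -9 65.3 89.07; python3 ang.py wrist
python3 - <<'E'
from h import *
c=cam("side")
cv2.imwrite("pics/side13.png",cv2.resize(c["color"][140:290,160:360],(800,600),interpolation=cv2.INTER_CUBIC))
E
```

```text
psi 89.1 pos [568.4 -21.   66. ] twist 0.07 slide tot [-1.5 12.1  0.7] n 1 each [-1.45 12.07  0.72] F [-0.17  0.1  -0.25] tilt [-0.0005  0.0002] t 30.4
n 15143 px [385. 175.] -x edge ang 88.86 x at y mid [519.6  49.1] y range [ -3.2 138. ] x range [458.9 611.7]
fence? [490. 143.] 4277 ((524.8478393554688, 142.45046997070312), (14.019318580627441, 175.6282958984375), 89.21761322021484)
```

View pics/side13.png

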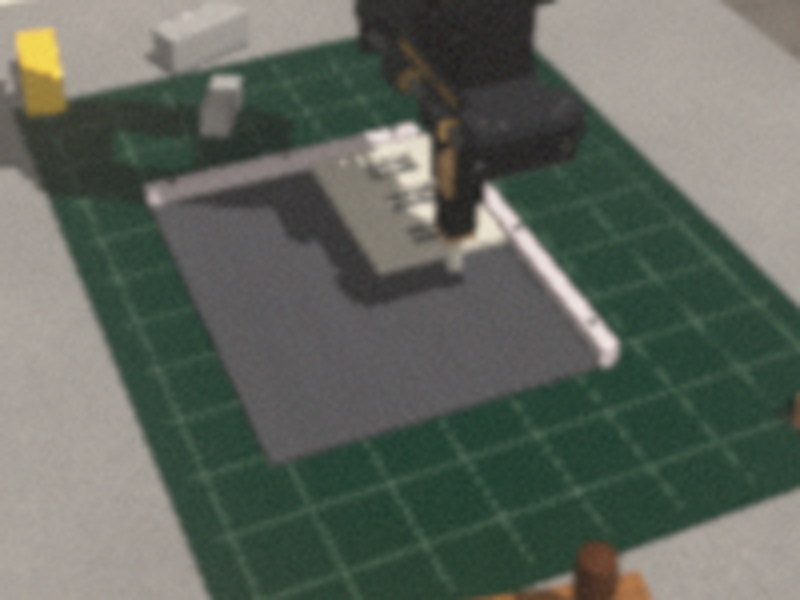

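The tip (455,262) is just outside the -y edge, mid-width. I'll press left.

Request:
step_arm --pt "0 3 0.8" --pt "0 4 0" --pt "0 2 0" --pt "0 1 0" --pt "0 0.5 0" --pt "0 0.5 0" --pt "0 0.5 0" --pt "0 0 0" --twist '[0,0,0,0,0,0,0,0]'

```text
time: 31.17
position: [0.5693, -0.0106, 0.0649]
tool_rot: [0.007, 1.0, 0.0, 0.0]
ft_force: [0.1, 0.2, -0.9]
grip_width: 0.0236
```

Request:
step_arm --pt "0 0.5 0" --pt "0 0.5 0" --pt "0 0.5 0" --pt "0 0 0" --twist '[0,0,0,0]'

```text
time: 31.5
position: [0.5693, -0.0097, 0.0649]
tool_rot: [0.007, 1.0, -0.001, 0.0]
ft_force: [-0.5, -2.4, -0.6]
grip_width: 0.0238
```

Request:
step_arm --pt "0 0.5 0" --pt "0 0.5 0" --pt "0 0.5 0" --pt "0 0 0" --twist '[0,0,0,0]'

```text
time: 31.83
position: [0.5694, -0.0092, 0.065]
tool_rot: [0.006, 1.0, -0.001, 0.0]
ft_force: [-1.4, -6.0, -1.6]
grip_width: 0.0236
```

Request:
step_arm --pt "0 0.5 0" --pt "0 0.5 0" --pt "0 0.3 0" --pt "0 0 0" --pt "0 0 0" --twist '[0,0,0,0,0]'

```text
time: 32.25
position: [0.5695, -0.0089, 0.065]
tool_rot: [0.006, 1.0, -0.002, 0.0]
ft_force: [-1.1, -7.6, -1.1]
grip_width: 0.0234
```

```bash
python3 plan.py 570 -9 65.3 89.07; python3 ang.py wrist
```

```text
psi 89.3 pos [569.5  -8.9  65. ] twist 0.25 slide tot [-0.5 -0.1 -0.3] n 1 each [-0.53 -0.1  -0.28] F [-1.07 -7.63 -1.13] tilt [ 0.0001 -0.0043] t 32.25
n 14273 px [368. 175.] -x edge ang 89.04 x at y mid [519.8  61.7] y range [ -2.8 137.1] x range [510.  608.1]
fence? [479. 124.] 5121 ((525.1590576171875, 142.35000610351562), (14.189509391784668, 174.08787536621094), 89.14417266845703)
```

Request:
step_arm --pt "0 0.4 0" --pt "0 0.4 0" --pt "0 0 0" --pt "0 0 0" --twist '[0,0,0,0]'

```text
time: 32.63
position: [0.5695, -0.0087, 0.065]
tool_rot: [0.006, 1.0, -0.003, 0.0]
ft_force: [-2.0, -11.4, -1.6]
grip_width: 0.0239
```

Request:
step_arm --pt "0 -2 0" --pt "0 -4 0" --pt "0 -7 0" --pt "0 -5 0" --pt "0 0 -10" --pt "0 0 -25" --pt "0 0 -25" --pt "0 0 -15" --pt "0 0 -5" --pt "0 0 0" --twist '[0,0,0,0,0,0,0,0,0,0]'

```text
time: 33.47
position: [0.5702, -0.0235, 0.147]
tool_rot: [0.007, 1.0, -0.0, 0.002]
ft_force: [1.3, -0.5, -1.3]
grip_width: 0.0237
```

```bash
python3 plan.py 398.2 -326.5 145 79; python3 ang.py wrist
python3 - <<'E'
from h import *
c=cam("wrist")
cv2.imwrite("pics/wrist14.png",c["color"])
c=cam("side")
cv2.imwrite("pics/side14.png",cv2.resize(c["color"][100:250,150:350],(800,600),interpolation=cv2.INTER_CUBIC))
E
```

```text
psi 89.2 pos [570.2 -23.5 147. ] twist 10.2 slide tot [ 111.  -330.3    2. ] n 9 each [ 12.33 -36.7    0.22] F [ 1.28 -0.55 -1.34] tilt [ 0.0039 -0.0005] t 33.47
n 11379 px [348. 172.] -x edge ang 89.01 x at y mid [520.5  74.7] y range [ -2.9 136.3] x range [519.8 620.1]
fence? [437. 106.] 3126 ((515.64111328125, 142.54248046875), (13.504378318786621, 194.6067657470703), 89.17073059082031)
fence? [180. 229.] 607 ((622.5942993164062, -103.39395141601562), (78.02017974853516, 12.264039993286133), 88.75043487548828)
fence? [346. 229.] 797 ((623.9845581054688, 71.83551025390625), (11.974733352661133, 109.07703399658203), 1.0036406517028809)
```

View pics/wrist14.png

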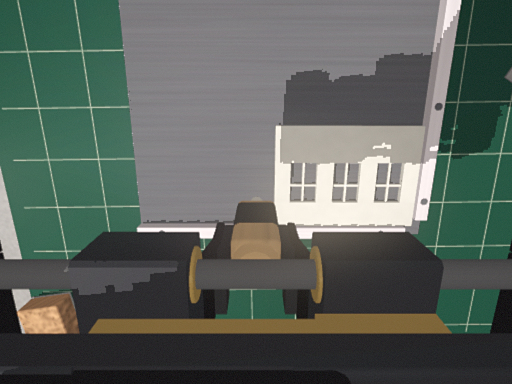

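View pics/side14.png

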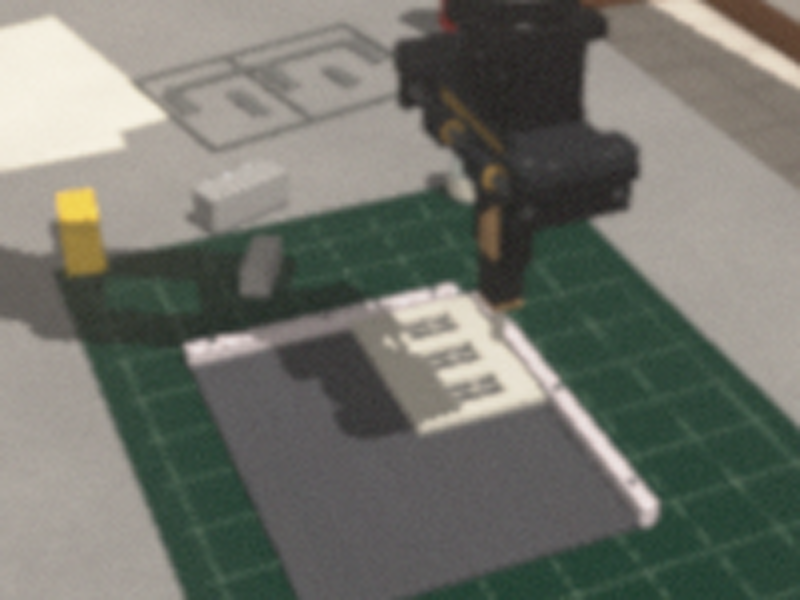

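The panel is flush on both fences (89.0° against the fences' 89.1°). Next, the burnisher goes back.

Request:
step_arm --pt "0 0 0" --pt "0 0 0" --pt "6 -18 0" --pt "12 -36 0" --pt "13 -38 0" --pt "13 -38 0" --pt "13 -38 0" --pt "13 -38 0" --pt "13 -38 0" --pt "13 -38 0" --pt "9 -30 0" --pt "6 -18 0" --pt "0 0 0" --pt "0 0 0" --pt "0 0 0" --pt "0 0 0" --twist '[5.1,5.1,0,0,0,0,0,0,0,0,0,0,0,0,0,0]'

```text
time: 34.95
position: [0.3972, -0.3246, 0.1444]
tool_rot: [0.095, 0.995, 0.001, -0.001]
ft_force: [0.3, 0.3, -0.5]
grip_width: 0.024
```

```bash
python3 plan.py 398.2 -326.5 105 79;  python3 - <<'E'
from h import *
c=cam("wrist")
cv2.imwrite("pics/wrist15.png",c["color"])
c=cam("side")
cv2.imwrite("pics/side15.png",cv2.resize(c["color"][170:370,190:370],(540,600),interpolation=cv2.INTER_CUBIC))
E
python3 plan.py 398.2 -326.5 105 79
```

```text
psi 79.1 pos [ 397.2 -324.6  144.4] twist 0.08 slide tot [-1.3 -1.7 39.4] n 1 each [-1.33 -1.71 39.35] F [ 0.27  0.31 -0.46] tilt [-0.001   0.0019] t 34.95
psi 79.1 pos [ 397.5 -324.8  144.7] twist 0.11 slide tot [-1.  -1.5 39.7] n 1 each [-0.97 -1.51 39.7 ] F [-0.75  1.44 -1.08] tilt [-0.0005  0.0009] t 35.05
```

View pics/wrist15.png

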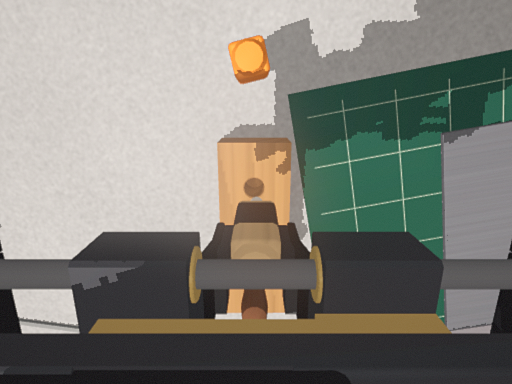

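View pics/side15.png

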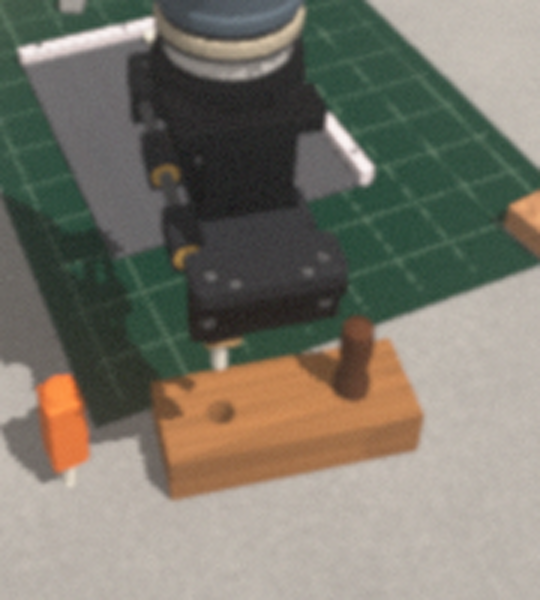

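The wrist view shows the tip in column with the hole at (254,187). The side view shows the tip above the hole at (220,410). I'll lower to just above the mouth and check.

Request:
step_arm --pt "-1 -1.5 5" --pt "0 0 15" --pt "0 0 12" --pt "0 0 6" --pt "0 0 2" --pt "0 0 0" --pt "0 0 0" --twist '[0,0,0,0,0,0,0]'

```text
time: 35.63
position: [0.3981, -0.3281, 0.1052]
tool_rot: [0.096, 0.995, -0.0, 0.0]
ft_force: [0.1, -0.3, -0.4]
grip_width: 0.0238
```

```bash
python3 plan.py 398.2 -326.5 67.2 79;  python3 - <<'E'
from h import *
c=cam("side")
cv2.imwrite("pics/side16.png",cv2.resize(c["color"][260:350,210:350],(800,514),interpolation=cv2.INTER_CUBIC))
c=cam("wrist")
cv2.imwrite("pics/wrist16.png",cv2.resize(c["color"][130:250,190:320],(650,600),interpolation=cv2.INTER_CUBIC))
E
```

```text
psi 79.0 pos [ 398.1 -328.1  105.2] twist 0.01 slide tot [ 0.2  1.5 38. ] n 1 each [ 0.24  1.55 37.98] F [ 0.11 -0.28 -0.39] tilt [ 0.0004 -0.0004] t 35.63
```

View pics/side16.png

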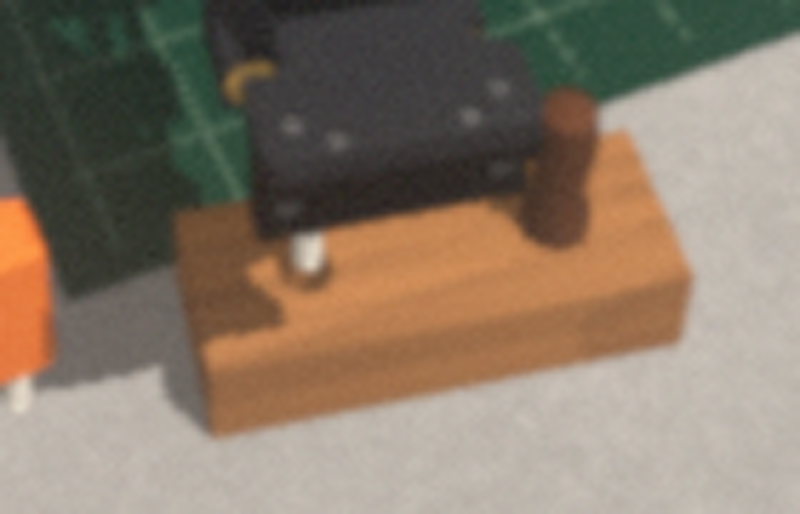

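View pics/wrist16.png

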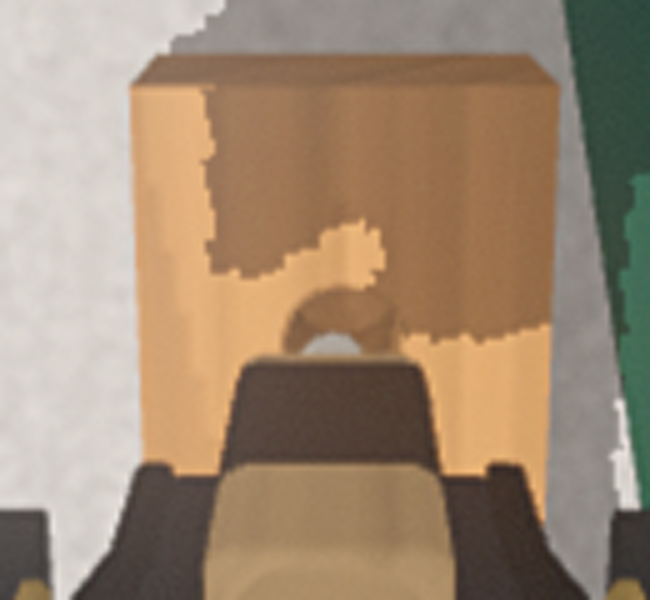

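The tip (332) is about 2 mm left of the hole's centre (343), which matches the pose difference. I'll shift by tool y +1.5 and insert.

Request:
step_arm --pt "0 1.5 0" --pt "0 0 4" --pt "0 0 8" --pt "0 0 8" --pt "0 0 8" --pt "0 0 5" --pt "0 0 2" --pt "0 0 1" --pt "0 0 0" --twist '[0,0,0,0,0,0,0,0,0]'

```text
time: 36.48
position: [0.398, -0.3264, 0.0685]
tool_rot: [0.096, 0.995, 0.0, -0.0]
ft_force: [0.3, 0.6, -1.0]
grip_width: 0.0236
```

Request:
step_arm --pt "0 0 0.5" --pt "0 0 0.5" --pt "0 0 0" --twist '[0,0,0]'

```text
time: 36.73
position: [0.3982, -0.3266, 0.0682]
tool_rot: [0.096, 0.995, -0.0, 0.0]
ft_force: [0.1, 0.0, -0.7]
grip_width: 0.0238
```

Request:
step_arm --pt "0 0 0.5" --pt "0 0 0.5" --pt "0 0 0" --twist '[0,0,0]'

```text
time: 36.98
position: [0.3982, -0.3266, 0.0672]
tool_rot: [0.096, 0.995, -0.0, 0.0]
ft_force: [0.7, -0.1, 0.7]
grip_width: 0.0234
```

Request:
step_arm --pt "0 0 0.3" --pt "0 0 0" --pt "0 0 0" --twist '[0,0,0]'

```text
time: 37.23
position: [0.3982, -0.3266, 0.0671]
tool_rot: [0.096, 0.995, -0.0, 0.0]
ft_force: [-0.6, 0.3, 5.7]
grip_width: 0.0237
```

Seated (5.7 N upward). I'll release and rise.

Request:
step_arm --pt "0 0 0" --pt "0 0 0" --pt "0 0 0" --pt "0 0 0" --pt "0 0 0" --pt "0 0 -8" --pt "0 0 -25" --pt "0 0 -35" --pt "0 0 -30" --pt "0 0 -15" --pt "0 0 0" --twist '[0,0,0,0,0,0,0,0,0,0,0]' --jaw 50

```text
time: 38.15
position: [0.3999, -0.3286, 0.1839]
tool_rot: [0.096, 0.995, -0.003, 0.003]
ft_force: [-0.2, -0.2, -0.4]
grip_width: 0.0503
```

```bash
python3 plan.py 530 0 180 79;  python3 - <<'E'
from h import *
c=cam("side")
cv2.imwrite("pics/side17.png",cv2.resize(c["color"][240:350,190:350],(800,550),interpolation=cv2.INTER_CUBIC))
E
```

```text
psi 79.0 pos [ 399.9 -328.6  183.9] twist 0.01 slide tot [-65.  347.4   3.9] n 9 each [-7.22 38.6   0.43] F [-0.19 -0.18 -0.4 ] tilt [ 0.0056 -0.0071] t 38.15
```

View pics/side17.png

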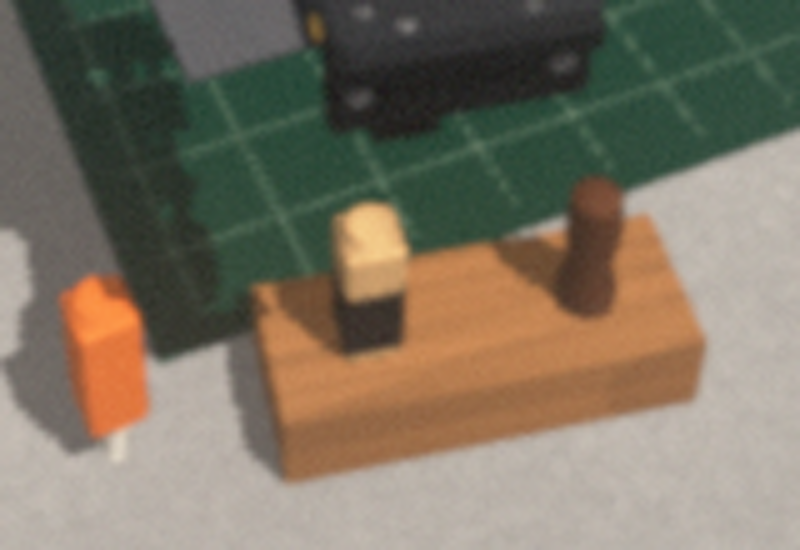

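The burnisher is back in its hole, upright, with the scriber and the orange tool untouched. On to the larger grey weight.

Request:
step_arm --pt "1 18 0" --pt "1 34 0" --pt "1.6 40 0" --pt "1.6 40 0" --pt "1.6 40 0" --pt "1.6 40 0" --pt "1.6 40 0" --pt "1.6 40 0" --pt "1.6 40 0" --pt "1.6 40 0" --pt "1.6 40 0" --pt "1.6 40 0" --pt "1.6 40 0" --pt "1.6 40 0" --pt "1.6 40 0" --pt "1.6 40 0" --pt "1.6 40 0" --pt "0 20 0" --pt "0 6 0" --pt "0 0 0" --twist '[0,0,0,0,0,0,0,0,0,0,0,0,0,0,0,0,0,0,0,0]' --jaw 70

```text
time: 39.87
position: [0.5009, 0.345, 0.1777]
tool_rot: [0.095, 0.996, -0.001, -0.001]
ft_force: [1.1, -0.4, -0.6]
grip_width: 0.0699
```

Request:
step_arm --pt "0 0 0" --pt "0 0 0" --pt "0 0 0" --pt "0 0 0" --pt "0 0 0" --pt "0 0 0" --twist '[-7,-7,-7,-7,-2,0]'

```text
time: 40.37
position: [0.5012, 0.3416, 0.1787]
tool_rot: [-0.164, 0.986, -0.001, -0.001]
ft_force: [-1.0, 0.3, -1.5]
grip_width: 0.0698
```

```bash
python3 plan.py 499.5 344.5 100 109;  python3 - <<'E'
from h import *
c=cam("wrist");w=pts(c)*1000;z=w[...,2]
cv2.imwrite("pics/wrist18.png",c["color"])
m=(z>31)&(z<41)&(abs(w[...,0]-500)<80)&(abs(w[...,1]-345)<80)
n,l,s,ce=cv2.connectedComponentsWithStats(m.astype(np.uint8))
for i in range(1,n):
    if s[i,4]>100: print(ce[i],s[i,4],cv2.minAreaRect(w[l==i][:,:2].astype(np.float32)),np.median(w[l==i][:,2]))
E
python3 plan.py 499.5 344.5 100 109
```

```text
psi 108.9 pos [501.2 341.6 178.7] twist -0.09 slide tot [ 0.7  3.3 78.7] n 2 each [ 0.33  1.65 39.36] F [-1.05  0.29 -1.48] tilt [-0.0027 -0.0019] t 40.37
[260.03154445 173.26464564] 2441 ((498.172119140625, 345.9214782714844), (79.44036102294922, 32.01704788208008), 18.750459671020508) 36.294430259442564
psi 108.8 pos [501.3 341.9 178.9] twist -0.17 slide tot [ 0.9  3.  78.9] n 2 each [ 0.44  1.52 39.43] F [-1.14  0.11  0.74] tilt [-0.0023 -0.0015] t 40.42
```

View pics/wrist18.png

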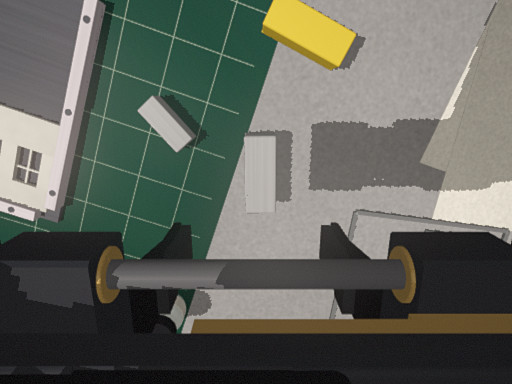

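The wrist view shows the target bar at (260,173), square to the jaws, with the small bar (166,124) and the yellow one (310,30) clear.

Request:
step_arm --pt "1.5 4 10" --pt "0 0 28" --pt "0 0 35" --pt "0 0 25" --pt "0 0 12" --pt "0 0 0" --pt "0 0 0" --twist '[0,0,0,0,0,0,0]'

```text
time: 41.0
position: [0.499, 0.3471, 0.0692]
tool_rot: [-0.165, 0.986, -0.0, -0.001]
ft_force: [-0.8, 0.4, -0.3]
grip_width: 0.0698
```

```bash
python3 plan.py 498.5 345.3 27 108.8
```

```text
psi 109.0 pos [499.  347.1  69.2] twist 0.17 slide tot [ 1.1 -1.5 42.2] n 2 each [ 0.54 -0.77 21.08] F [-0.76  0.42 -0.29] tilt [-0.0012 -0.0006] t 41.0
```

Request:
step_arm --pt "1 -1.5 8" --pt "0 0 14" --pt "0 0 12" --pt "0 0 6" --pt "0 0 2" --pt "0 0 0" --pt "0 0 0" --twist '[0,0,0,0,0,0,0]'

```text
time: 41.58
position: [0.4992, 0.3457, 0.028]
tool_rot: [-0.165, 0.986, 0.0, 0.0]
ft_force: [0.2, -0.3, 0.4]
grip_width: 0.0701
```

```bash
python3 plan.py 498.5 345.3 27 108.8
```

```text
psi 109.0 pos [499.2 345.7  28. ] twist 0.19 slide tot [ 0.8 -0.2  1. ] n 1 each [ 0.76 -0.19  1.02] F [ 0.18 -0.34  0.38] tilt [0.0007 0.0003] t 41.58
```

Request:
step_arm --pt "0 0 0" --pt "0 0 0" --pt "0 0 0" --pt "0 0 0" --pt "0 0 0" --pt "0 0 0" --pt "0 0 0" --twist '[0,0,0,0,0,0,0]' --jaw 20 --force 40

```text
time: 42.17
position: [0.4988, 0.3456, 0.0277]
tool_rot: [-0.165, 0.986, -0.0, 0.0]
ft_force: [0.1, -0.3, 0.2]
grip_width: 0.0311
```

```bash
python3 plan.py 498.5 345.3 27 108.8
```

```text
psi 109.0 pos [498.8 345.6  27.7] twist 0.2 slide tot [ 0.4 -0.1  0.7] n 1 each [ 0.4  -0.14  0.69] F [ 0.14 -0.32  0.21] tilt [ 0.0001 -0.    ] t 42.17
```

Request:
step_arm --pt "0 0 -6" --pt "0 0 -18" --pt "0 0 -24" --pt "0 0 -16" --pt "0 0 -6" --pt "0 0 0" --pt "-5 -16 0" --pt "-9 -32 0" --pt "-11 -38 0" --pt "-11 -38 0" --pt "-11 -38 0" --pt "-11 -38 0" --pt "-8 -36 0" --pt "-7 -26 0" --pt "-4 -16 0" --pt "0 0 0" --pt "0 0 0" --pt "0 0 0" --pt "0 0 0" --twist '[0,0,0,6.7,6.7,6.6,0,0,0,0,0,0,0,0,0,0,0,0,0]'

```text
time: 43.75
position: [0.5703, 0.0676, 0.0977]
tool_rot: [0.008, 1.0, 0.0, -0.0]
ft_force: [0.9, -0.3, 0.1]
grip_width: 0.0203
```

```bash
python3 plan.py 570.6 66.3 45 89.07
python3 - <<'E'
from h import *
for n in("wrist","side"):
  c=cam(n);cv2.imwrite(f"pics/{n}19.png",c["color"])
E
python3 ang.py wrist; python3 plan.py 570.6 66.3 45 89.07
```

```text
psi 89.1 pos [570.3  67.6  97.7] twist 0.01 slide tot [-0.3 -1.3 52.7] n 2 each [-0.15 -0.64 26.37] F [ 0.87 -0.33  0.14] tilt [-0.0006  0.0003] t 43.75
n 13697 px [253. 178.] -x edge ang 89.1 x at y mid [519.7  60.2] y range [ -3.3 136.1] x range [519.6 619.3]
fence? [351. 112.] 3754 ((517.063720703125, 142.54281616210938), (12.686657905578613, 174.71592712402344), 89.1706771850586)
fence? [467.  79.] 305 ((488.4662170410156, 231.23171997070312), (58.30219268798828, 19.710514068603516), 38.74018859863281)
fence? [ 49. 253.] 778 ((621.1699829101562, -109.38546752929688), (66.87256622314453, 9.887589454650879), 88.84349060058594)
fence? [256. 253.] 378 ((624.0385131835938, 67.42547607421875), (30.406326293945312, 10.001070976257324), 88.9969711303711)
psi 89.1 pos [570.5  67.5  97.7] twist 0.03 slide tot [-0.1 -1.2 52.7] n 2 each [-0.05 -0.61 26.35] F [ 0.58 -0.3  -0.04] tilt [-0.0003  0.0001] t 43.9
```

View pics/wrist19.png

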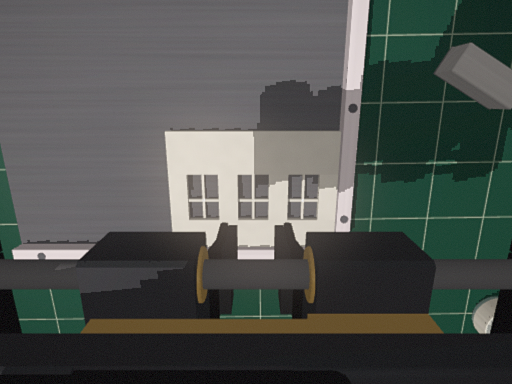

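View pics/side19.png

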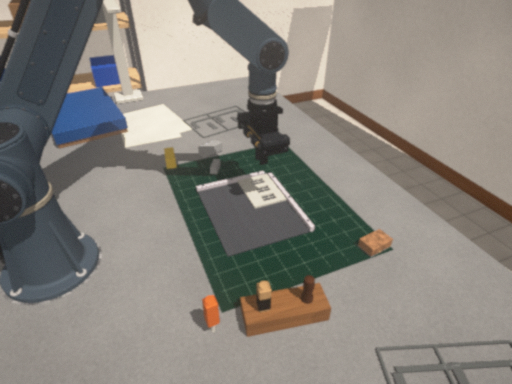

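The jaws read 20 mm, so the weight did not come along. I'll find out where it is before going back.

Run:
```python
from h import *
c=cam("top");w=pts(c)*1000;z=w[...,2]
cv2.imwrite("pics/top20.png",cv2.resize(c["color"][150:270,80:200],(600,600),interpolation=cv2.INTER_CUBIC))
m=(z>15)&(z<60)&(abs(w[...,0]-500)<120)&(abs(w[...,1]-300)<150)
n,l,s,ce=cv2.connectedComponentsWithStats(m.astype(np.uint8))
for i in range(1,n):
    if s[i,4]>60: print(ce[i],s[i,4],cv2.minAreaRect(w[l==i][:,:2].astype(np.float32)),np.percentile(w[l==i][:,2],[5,50,95]))
```

```text
[117.57078652 191.74831461] 445 ((498.36016845703125, 343.43096923828125), (80.70561218261719, 32.866485595703125), 19.972867965698242) [21.38457775 34.61104241 38.74645147]
[157.77108434 197.74698795] 166 ((482.974365234375, 239.4477081298828), (51.861602783203125, 22.20465850830078), 60.462989807128906) [21.04114656 24.09768145 28.36424204]
```

View pics/top20.png

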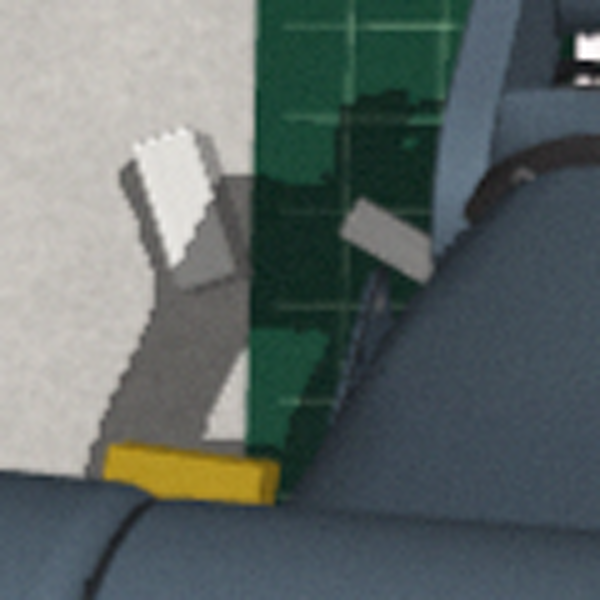

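The weight is where it was, upright. The grip simply slipped off the steel. I'll go back and grip at 60 N, lower and with a longer close.

Request:
step_arm --pt "5 16 0" --pt "9 32 0" --pt "11 38 0" --pt "11 38 0" --pt "11 38 0" --pt "11 38 0" --pt "8 36 0" --pt "7 26 0" --pt "4 16 0" --pt "0 0 0" --pt "0 0 0" --pt "0 0 0" --pt "0 0 0" --pt "0 0 0" --twist '[0,0,0,0,0,0,0,0,0,-6.7,-6.7,-6.6,0,0]' --jaw 70 --force 60

```text
time: 45.12
position: [0.4984, 0.346, 0.0976]
tool_rot: [-0.164, 0.986, -0.0, -0.0]
ft_force: [0.3, -0.5, -0.4]
grip_width: 0.0702
```

```bash
python3 plan.py 498.6 345.5 25 108.8
python3 - <<'E'
from h import *
c=cam("wrist");w=pts(c)*1000;z=w[...,2]
cv2.imwrite("pics/wrist21.png",c["color"])
m=(z>31)&(z<41)&(abs(w[...,0]-500)<80)&(abs(w[...,1]-345)<80)
n,l,s,ce=cv2.connectedComponentsWithStats(m.astype(np.uint8))
for i in range(1,n):
    if s[i,4]>100: print(ce[i],s[i,4],cv2.minAreaRect(w[l==i][:,:2].astype(np.float32)))
E
python3 plan.py 498.6 345.5 25 108.8
```

```text
psi 108.9 pos [498.4 346.   97.6] twist 0.07 slide tot [-0.  -0.5 72.6] n 2 each [-2.000e-02 -2.600e-01  3.629e+01] F [ 0.26 -0.49 -0.43] tilt [-0.0002 -0.    ] t 45.12
[254.69973385 197.01548512] 4133 ((498.29498291015625, 345.8971252441406), (79.59284973144531, 31.85165023803711), 19.601356506347656)
psi 108.9 pos [498.5 345.8  97.6] twist 0.06 slide tot [ 0.  -0.3 72.6] n 2 each [ 2.000e-02 -1.600e-01  3.631e+01] F [ 0.33  0.88 -0.71] tilt [-0.0002 -0.    ] t 45.17
```

View pics/wrist21.png

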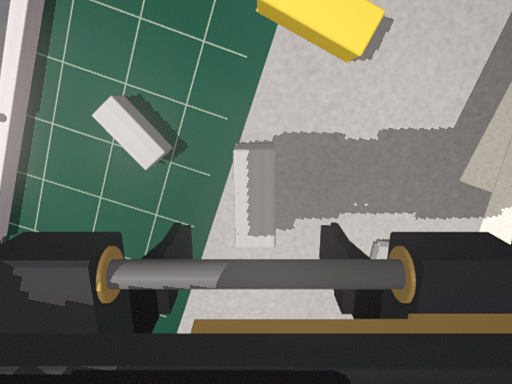

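The bar (255,197) is centred between the jaws.

Request:
step_arm --pt "0 0 10" --pt "0 0 22" --pt "0 0 22" --pt "0 0 13" --pt "0 0 5" --pt "0 0 1.5" --pt "0 0 0" --pt "0 0 0" --twist '[0,0,0,0,0,0,0,0]'

```text
time: 45.83
position: [0.4995, 0.3459, 0.0249]
tool_rot: [-0.165, 0.986, 0.0, 0.001]
ft_force: [-0.2, 0.8, 0.7]
grip_width: 0.07
```

Request:
step_arm --pt "0 0 0" --pt "0 0 0" --pt "0 0 0" --pt "0 0 0" --pt "0 0 0" --pt "0 0 0" --pt "0 0 0" --pt "0 0 0" --pt "0 0 0" --pt "0 0 0" --pt "0 0 0" --pt "0 0 0" --twist '[0,0,0,0,0,0,0,0,0,0,0,0]' --jaw 10 --force 60

```text
time: 46.83
position: [0.4996, 0.3459, 0.025]
tool_rot: [-0.165, 0.986, 0.0, 0.001]
ft_force: [-0.2, -0.1, 5.5]
grip_width: 0.0105
```

Request:
step_arm --pt "0 0 -2" --pt "0 0 -3" --pt "0 0 -4" --pt "0 0 -3" --pt "0 0 0" --twist '[0,0,0,0,0]'

```text
time: 47.25
position: [0.4991, 0.3457, 0.0367]
tool_rot: [-0.165, 0.986, 0.0, 0.0]
ft_force: [0.5, 0.3, 0.6]
grip_width: 0.01
```

The jaws closed to 10 mm, so they are not on the bar. I'll look.

Run:
```python
from h import *
c=cam("side");cv2.imwrite("pics/side22.png",cv2.resize(c["color"][90:210,130:290],(800,600),interpolation=cv2.INTER_CUBIC))
c=cam("wrist");w=pts(c)*1000;z=w[...,2];cv2.imwrite("pics/wrist22.png",c["color"])
m=(z>31)&(z<80)&(abs(w[...,0]-500)<80)&(abs(w[...,1]-345)<80)
n,l,s,ce=cv2.connectedComponentsWithStats(m.astype(np.uint8))
for i in range(1,n):
    if s[i,4]>100: print(ce[i],s[i,4],cv2.minAreaRect(w[l==i][:,:2].astype(np.float32)),np.percentile(w[l==i][:,2],[5,50,95]))
```

```text
[255.28825348 208.82167697] 5176 ((487.7289123535156, 342.38580322265625), (57.553733825683594, 32.04486083984375), 19.424936294555664) [35.03447447 36.48412549 73.76303772]
```

View pics/side22.png

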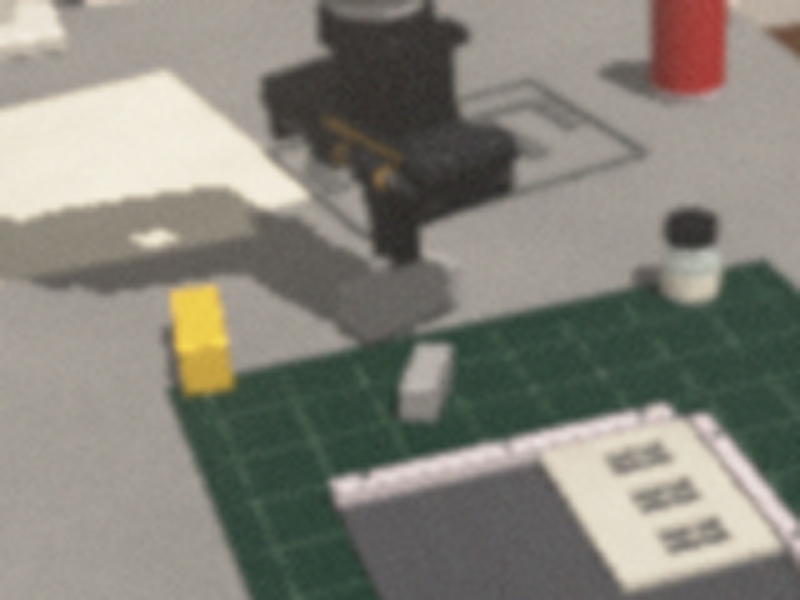

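View pics/wrist22.png

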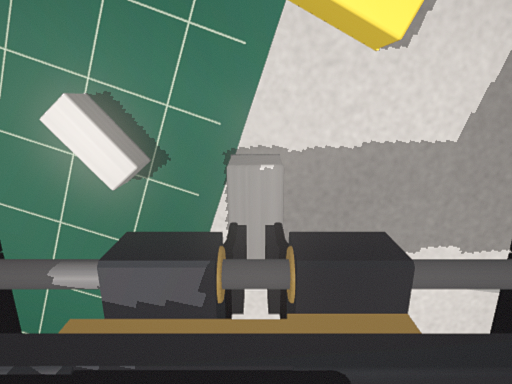

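Run:
```python
from h import *
print({k:np.round(v,3) for k,v in robot.get_obs().items() if k in("position","grip_width","ft_force","time")})
c=cam("side");w=pts(c)*1000
m=(np.hypot(w[...,0]-499,w[...,1]-346)<60)&(w[...,2]>3)&(w[...,2]<110)
a=c["color"]
vs,us=np.where(m)
for v in range(vs.min(),vs.max()+1,1):
    u=us[vs==v]
    if len(u): 
        print(v,[tuple(w[v,k].round(0).astype(int))+(int(a[v,k].mean()),) for k in u[::6]])
```

```text
{'time': np.float64(47.35), 'position': array([0.499, 0.346, 0.036]), 'ft_force': array([ 0.318, -0.122, -0.076]), 'grip_width': np.float64(0.01)}
128 [(np.int64(482), np.int64(364), np.int64(91), 110)]
129 [(np.int64(480), np.int64(360), np.int64(89), 113), (np.int64(492), np.int64(325), np.int64(103), 49)]
130 [(np.int64(482), np.int64(354), np.int64(88), 83), (np.int64(495), np.int64(324), np.int64(100), 48)]
131 [(np.int64(481), np.int64(352), np.int64(85), 94), (np.int64(495), np.int64(327), np.int64(94), 49)]
132 [(np.int64(482), np.int64(356), np.int64(80), 104), (np.int64(494), np.int64(325), np.int64(92), 45)]
133 [(np.int64(481), np.int64(353), np.int64(77), 111), (np.int64(495), np.int64(330), np.int64(85), 47)]
134 [(np.int64(482), np.int64(360), np.int64(70), 116), (np.int64(493), np.int64(324), np.int64(85), 43)]
135 [(np.int64(484), np.int64(354), np.int64(69), 76), (np.int64(498), np.int64(328), np.int64(78), 44)]
136 [(np.int64(483), np.int64(352), np.int64(66), 75), (np.int64(498), np.int64(330), np.int64(73), 47)]
137 [(np.int64(483), np.int64(352), np.int64(62), 7
[... 2624 characters left out ...]
t64(318), np.int64(24), 97), (np.int64(493), np.int64(328), np.int64(13), 97)]
153 [(np.int64(454), np.int64(345), np.int64(9), 93), (np.int64(469), np.int64(321), np.int64(18), 99), (np.int64(492), np.int64(328), np.int64(9), 100)]
154 [(np.int64(455), np.int64(337), np.int64(9), 93), (np.int64(472), np.int64(320), np.int64(14), 100), (np.int64(496), np.int64(330), np.int64(3), 93)]
155 [(np.int64(455), np.int64(338), np.int64(4), 91), (np.int64(472), np.int64(322), np.int64(9), 98)]
156 [(np.int64(459), np.int64(328), np.int64(5), 92), (np.int64(479), np.int64(322), np.int64(4), 89)]
157 [(np.int64(464), np.int64(319), np.int64(4), 93)]
158 [(np.int64(463), np.int64(315), np.int64(3), 75)]
```

The side depth shows the fingertips at z≈49 with the TCP reading 36.7, so they stand about 12 mm above the TCP reading instead of 17 mm below it. The earlier grasps had closed over the bar's top, which fits the 5.5 N at z=25. I'll open, go lower in checked steps and measure again.

Request:
step_arm --pt "0 0 0" --pt "0 0 0" --pt "0 0 0" --pt "0 0 0" --pt "0 0 0" --pt "0 0 0" --pt "0 0 4" --pt "0 0 6" --pt "0 0 6" --pt "0 0 3" --pt "0 0 0" --twist '[0,0,0,0,0,0,0,0,0,0,0]' --jaw 70

```text
time: 48.32
position: [0.4979, 0.3451, 0.0158]
tool_rot: [-0.165, 0.986, -0.0, -0.001]
ft_force: [-0.8, 0.1, -0.9]
grip_width: 0.0687
```

Run:
```python
from h import *
o=robot.get_obs();print(o["position"],o["ft_force"],o["grip_width"],robot.finger_overhang)
c=cam("side");w=pts(c)*1000
cv2.imwrite("pics/side23.png",cv2.resize(c["color"][100:170,180:270],(771,600),interpolation=cv2.INTER_NEAREST))
```

```text
[0.49793846 0.34510945 0.01579686] [-0.82533465  0.10066172 -0.93573024] 0.06872599124211515 0.017
```

View pics/side23.png

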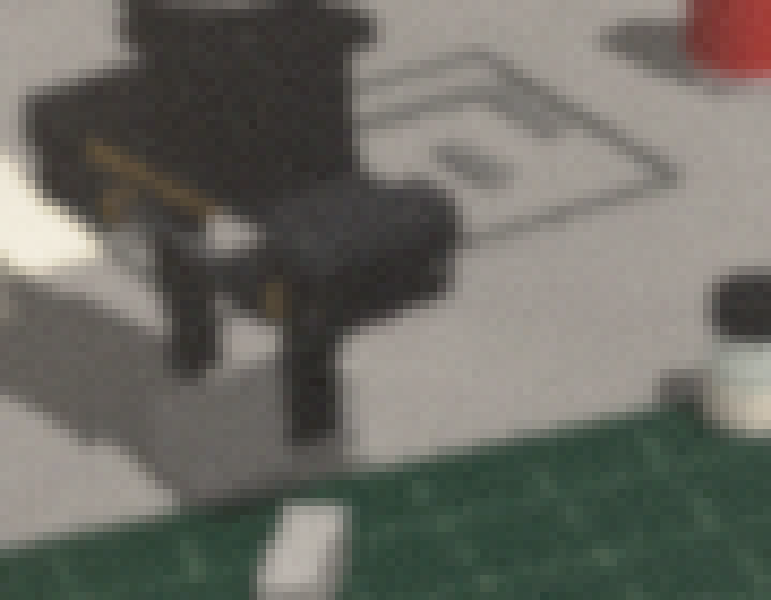

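Confirmed: with the TCP at 15.8 mm the fingertips straddle the bar and touch nothing. I'll go 9 mm lower and grip.

Request:
step_arm --pt "0 0 3" --pt "0 0 3" --pt "0 0 2" --pt "0 0 1" --pt "0 0 0" --twist '[0,0,0,0,0]'

```text
time: 48.78
position: [0.4986, 0.3455, 0.0079]
tool_rot: [-0.165, 0.986, -0.0, -0.0]
ft_force: [-0.1, -0.4, 0.1]
grip_width: 0.0699
```

Request:
step_arm --pt "0 0 0" --pt "0 0 0" --pt "0 0 0" --pt "0 0 0" --pt "0 0 0" --pt "0 0 0" --pt "0 0 0" --pt "0 0 0" --twist '[0,0,0,0,0,0,0,0]' --jaw 10 --force 60

```text
time: 49.45
position: [0.4988, 0.3456, 0.0082]
tool_rot: [-0.165, 0.986, -0.0, 0.0]
ft_force: [0.0, -0.3, -0.3]
grip_width: 0.0317
```

Request:
step_arm --pt "0 0 -3" --pt "0 0 -6" --pt "0 0 -8" --pt "0 0 -4" --pt "0 0 0" --twist '[0,0,0,0,0]'

```text
time: 49.87
position: [0.4995, 0.3459, 0.0303]
tool_rot: [-0.165, 0.986, 0.0, 0.001]
ft_force: [0.5, 0.3, -6.4]
grip_width: 0.0316
```

Run:
```python
from h import *
c=cam("side");w=pts(c)*1000
cv2.imwrite("pics/side24.png",cv2.resize(c["color"][100:170,180:270],(771,600),interpolation=cv2.INTER_NEAREST))
```

```text
(no output)
```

View pics/side24.png

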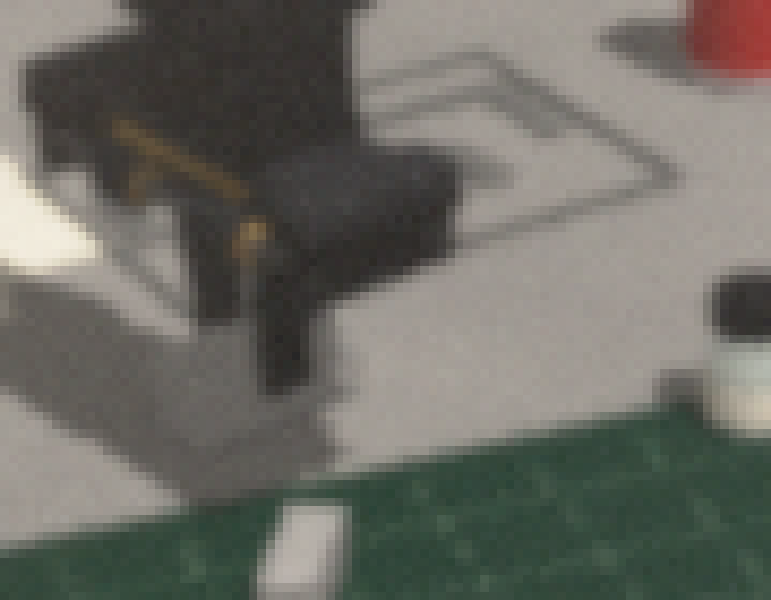

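Held: 6.4 N downward and 31.6 mm between the jaws. Carry it to the panel.

Request:
step_arm --pt "0 0 -10" --pt "0 0 -18" --pt "0 0 -14" --pt "0 0 -5" --pt "0 0 0" --pt "-5 -16 0" --pt "-9 -30 0" --pt "-11 -37 0" --pt "-11 -37 0" --pt "-11 -37 0" --pt "-11 -37 0" --pt "-8 -35 0" --pt "-7 -27 0" --pt "-4 -17 0" --pt "0 -6 0" --pt "0 0 0" --pt "0 0 0" --pt "0 0 0" --twist '[0,0,6.7,6.7,6.6,0,0,0,0,0,0,0,0,0,0,0,0,0]'

```text
time: 51.42
position: [0.5701, 0.0665, 0.0762]
tool_rot: [0.008, 1.0, 0.0, -0.001]
ft_force: [0.5, -0.0, -6.8]
grip_width: 0.0316
```

```bash
python3 ang.py wrist; python3 plan.py 570.8 66.2 25 89.07
python3 - <<'E'
from h import *
c=cam("side");cv2.imwrite("pics/side25.png",cv2.resize(c["color"][130:250,180:340],(800,600),interpolation=cv2.INTER_CUBIC))
E
```

```text
n 10773 px [254. 172.] -x edge ang 89.1 x at y mid [519.8  65.1] y range [ -3.4 136.2] x range [519.5 611.3]
fence? [362. 112.] 4114 ((515.2279052734375, 142.5230255126953), (12.991111755371094, 160.70980834960938), 88.89701080322266)
fence? [482.  71.] 329 ((484.3646545410156, 225.7098388671875), (47.45347595214844, 20.11665153503418), 31.400278091430664)
psi 89.1 pos [570.2  66.7  76.2] twist 0.02 slide tot [-0.6 -0.5 51.2] n 2 each [-0.31 -0.26 25.6 ] F [ 0.45 -0.3  -6.61] tilt [-0.0008  0.0005] t 51.47
```

View pics/side25.png

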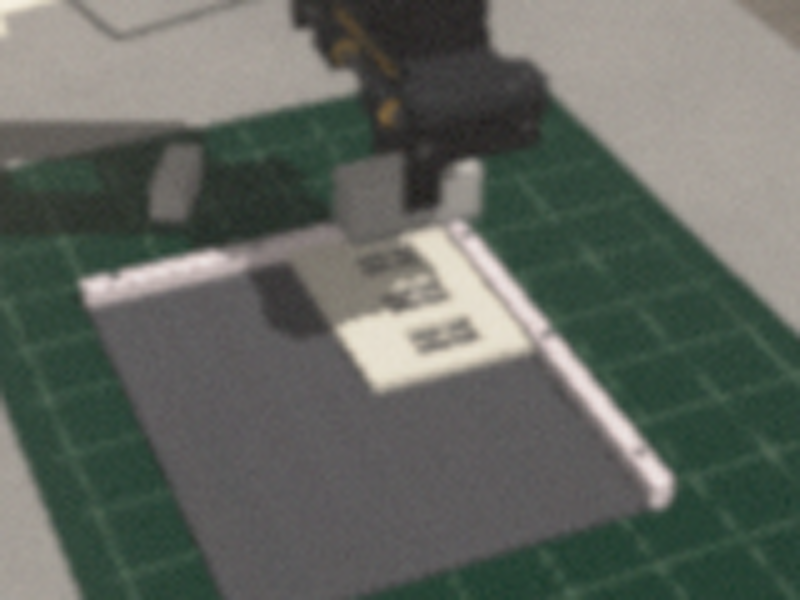

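The weight hangs level over the panel and the panel is still flush. I'll lower it.

Request:
step_arm --pt "-0.6 -0.5 6" --pt "0 0 12" --pt "0 0 14" --pt "0 0 10" --pt "0 0 5" --pt "0 0 3" --pt "0 0 1" --pt "0 0 0" --twist '[0,0,0,0,0,0,0,0]'

```text
time: 52.18
position: [0.5717, 0.0647, 0.0249]
tool_rot: [0.009, 1.0, -0.0, -0.0]
ft_force: [-0.1, 0.2, -6.7]
grip_width: 0.0316
```

Request:
step_arm --pt "0 0 1" --pt "0 0 0.7" --pt "0 0 0.7" --pt "0 0 0" --twist '[0,0,0,0]'

```text
time: 52.52
position: [0.5716, 0.0647, 0.023]
tool_rot: [0.009, 1.0, -0.0, 0.0]
ft_force: [-0.9, 0.6, -5.9]
grip_width: 0.0315
```

Request:
step_arm --pt "0 0 0.5" --pt "0 0 0.5" --pt "0 0 0" --twist '[0,0,0]'

```text
time: 52.77
position: [0.5715, 0.0647, 0.0217]
tool_rot: [0.009, 1.0, 0.0, -0.0]
ft_force: [-0.4, -0.7, -6.5]
grip_width: 0.0314
```

Request:
step_arm --pt "0 0 0.5" --pt "0 0 0.4" --pt "0 0 0" --twist '[0,0,0]'

```text
time: 53.02
position: [0.5714, 0.0647, 0.0207]
tool_rot: [0.009, 1.0, 0.0, -0.0]
ft_force: [0.7, 0.6, -7.2]
grip_width: 0.0314
```

Request:
step_arm --pt "0 0 0.4" --pt "0 0 0.3" --pt "0 0 0" --twist '[0,0,0]'

```text
time: 53.27
position: [0.5715, 0.0648, 0.0202]
tool_rot: [0.009, 1.0, -0.0, 0.0]
ft_force: [-1.1, 0.3, -5.4]
grip_width: 0.0313
```

Request:
step_arm --pt "0 0 0.3" --pt "0 0 0" --pt "0 0 0" --twist '[0,0,0]'

```text
time: 53.52
position: [0.5715, 0.0647, 0.0202]
tool_rot: [0.009, 1.0, -0.0, 0.0]
ft_force: [-0.3, 1.1, -2.1]
grip_width: 0.0314
```

Request:
step_arm --pt "0 0 0.3" --pt "0 0 0" --pt "0 0 0" --twist '[0,0,0]'

```text
time: 53.77
position: [0.5715, 0.0648, 0.0202]
tool_rot: [0.009, 1.0, -0.0, 0.0]
ft_force: [-1.8, 0.3, 3.9]
grip_width: 0.0316
```

The weight is resting on the panel. Release and lift straight up.

Request:
step_arm --pt "0 0 0" --pt "0 0 0" --pt "0 0 0" --pt "0 0 0" --pt "0 0 0" --pt "0 0 0" --pt "0 0 -5" --pt "0 0 -15" --pt "0 0 -25" --pt "0 0 -30" --pt "0 0 -30" --pt "0 0 -15" --pt "0 0 0" --pt "0 0 0" --twist '[0,0,0,0,0,0,0,0,0,0,0,0,0,0]' --jaw 56

```text
time: 54.93
position: [0.572, 0.0647, 0.1406]
tool_rot: [0.009, 1.0, -0.0, 0.001]
ft_force: [-0.1, -0.6, 0.1]
grip_width: 0.056
```

```bash
python3 - <<'E'
from h import *
for n in("side","wrist"):
  c=cam(n);cv2.imwrite(f"pics/{n}26.png",c["color"])
  w=pts(c)*1000;z=w[...,2]
  m=(z>42)&(z<56)&(abs(w[...,0]-570)<90)&(abs(w[...,1]-66)<70)
  nn,l,s,ce=cv2.connectedComponentsWithStats(m.astype(np.uint8))
  for i in range(1,nn):
    if s[i,4]>100: print(n,ce[i],s[i,4],cv2.minAreaRect(w[l==i][:,:2].astype(np.float32)),np.median(w[l==i][:,2]))
print(robot.get_obs()["time"])
E
python3 ang.py wrist
```

```text
side [261.11 179.69] 200 ((568.510498046875, 62.63825225830078), (36.062294006347656, 79.81491088867188), 87.03502655029297) 46.64277240049985
wrist [255.38260611 187.37399822] 3369 ((571.1063842773438, 65.36092376708984), (32.01433563232422, 79.88114166259766), 89.27996826171875) 48.26268455285354
55.0333
n 9435 px [257. 172.] -x edge ang 89.04 x at y mid [519.6  51. ] y range [ -3.5 136.1] x range [519.5 619.9]
fence? [341. 107.] 3116 ((515.5401611328125, 142.6901092529297), (12.746346473693848, 193.37364196777344), 89.00508117675781)
fence? [144. 234.] 535 ((622.79052734375, -74.99423217773438), (133.87403869628906, 11.869573593139648), 89.20069885253906)
fence? [256. 236.] 1038 ((625.2070922851562, 64.48177337646484), (101.88114166259766, 11.914557456970215), 88.92761993408203)
```

View pics/wrist26.png

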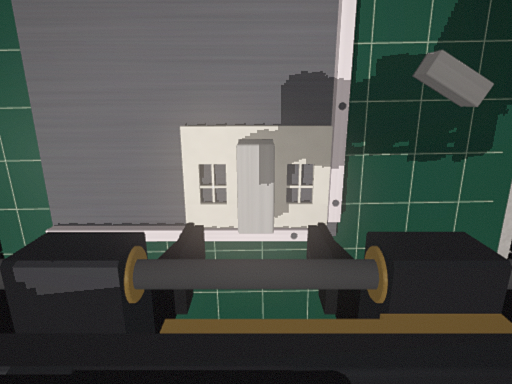

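View pics/side26.png

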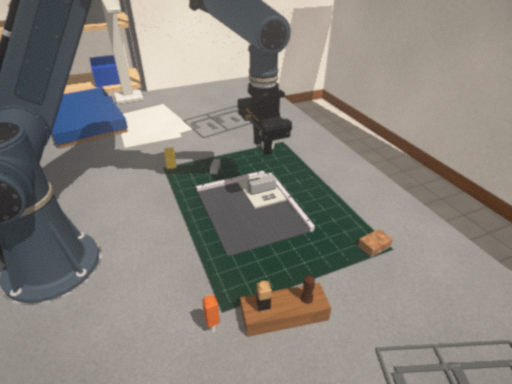

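The weight is centred on the panel to within about 1 mm. The panel edge reads 89.04° against the fences' 89.0°, and nothing else has moved. Handing in.

```bash
python3 -c "
from rig import robot
robot.hand_in();print(robot.get_obs()['time'])"
```

```text
the job is handed in; nothing more can be done
the job is handed in; nothing more can be done
```

The job is handed in at about 55 s of the 72 s allowed. The panel lies flush against both fences, the burnisher is back in its hole and the weight stands on the middle of the panel.

**What I did**
- I pressed the panel's long edge against the far fence (about 8.6 N).
- While I slid it along the far fence it turned askew, about 2° and then back past square. At first light contact with the left fence (2 N) it stood about 1.3 mm off the far fence.
- I pressed it against the far fence again (about 7.5 N) and then bedded it against the left fence. The left press peaked at a single reading of 11.4 N, inside the 7–12 N range.
- I returned the burnisher to its hole, then set the larger grey weight on the panel.

**Last checks**
- **Panel:** its edge read 89.04° against the fences' 88.9–89.2°. Its corner is in the fence corner.
- **Weight:** it sits about 1 mm from the panel's middle.
- **Other things:** the burnisher stands upright in the stand. In the last side view the scriber, sanding block and orange tool looked unmoved. I did not check the paint jar in the final pictures.

**What went wrong or disagreed**
- **Missed grasps:** the first two tries at the weight closed over its top, pressing on it with about 5.5 N. The third try held.
- **Fingertip height:** they stood about 12 mm above the reported TCP, not 17 mm beyond it as `robot.finger_overhang` says.

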